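# Level a twist-lock drying stand and lay its hanging bar

### The arm

A 7-joint arm with a two-finger parallel gripper is mounted at the origin on the work surface. World frame = base frame: x ahead of the robot, y to its left, z up, the work surface at z = 0. Lengths are in m, angles in rad, forces in N, time in s.
With the tool pointing down it reaches from about 0.35 to 0.9 m from the base axis. Payload 19.9 kg.
Tool frame: the origin (TCP) lies between the finger pads; the fingertips stand 19 mm ahead of it and the grasp point (between the pads) is the TCP; z points along the fingers, y is the direction in which the jaws open and shut (so a half turn about z gives the same grasp; the last joint's range is limited). The gripper opens to 94 mm and grips with 3 to 60 N. Pads are 16 mm wide; open, the fingers measure 119 mm over their backs; the gripper's body (75 mm by 177 mm) begins 78 mm behind the grasp point.
Start: joints at [-1.222, 0.417, -0.01, 1.614, 0.005, 1.111, -0.053], TCP at [0.237, 0.578, 0.191] pointing down, gripper open.
Joint ranges: [-2.81, 2.81], [-0.39, 2.02], [-1.27, 1.25], [0.06, 2.57], [-1.19, 4.33], [0.19, 2], [-2.82, 2.82]. Speed limits (rad/s): [1.89, 1.89, 2.39, 2.39, 3.01, 3.01, 3.01].

### API

Orientations are given as a unit quaternion [x, y, z, w].
In Python, from bench import ctrl gives the robot as it stands. The module is installed in compiled form; this text tells all that it offers.
- The arm moves only by the shell command python3 -m pendant 'ROWS' [FORCE]. ROWS is JSON, a list of rows, each a list of 7 numbers: the turn, a rotation vector about the tool's x, y, z in degrees, then the shift along the tool's x, y, z in cm, then the opening, from 0 (shut) to 1 (fully open). In form: [[ax, ay, az, x, y, z, gripper], ...]. A call has 1 to 20 rows; each row is the pose to reach, as a shift and turn from the pose commanded when the call began, along the tool's axes at that moment; what a row does not reach only later rows make up. A row lasts 1/12 s, in which the tool goes at most 41.7 mm and 7.16 degrees, less where a joint would pass 70% of its speed; a pose out of reach is approached as far as the arm can. A call with a gripper value outside its range is refused whole. The fingers move at their own pace and stop on an object; FORCE is the grip in N (left out, the last holds). Time passes only in rows, so rows that repeat a pose let the fingers close. It gives the time, the measured TCP pose, the force and the opening at its end, in the units of the state.
- ctrl.state(): the state, without advancing time (a new reading comes with each control period).
- ctrl.camera(name): name is "scene" or "top" or "wrist"; returns the picture (384x512x3 uint8, red, green, blue); there is no depth.
- ctrl.camera_info(name): a dict with "mtx" (3x3 intrinsics, pixels), "dist" ([k1, k2, p1, p2, k3] as OpenCV has them; the pictures are not rectified), "R" (3x3) and "t" (3): a world point X has camera coordinates R X + t. Camera axes: x right, y down, z forward; pixel columns grow to the right and rows downward; lengths in m; the calibration is good to about 2 mm. A picture is of the moment at which its call begins: read the wrist's pose just before it. camera_info takes no time and is no camera call; for the wrist camera it gives the pose at the moment of the call.
- ctrl.sign_off(): hands the job in, once; it reports no verdict.
Trained networks look in the newest picture that a camera, given by its name, has taken for a name from the list of things; names that differ only in an ending like _2 or _b are one class to them, and where a whole thing is asked for, a point or a joint stands for the part that bears it (a point fixed in the world has none). Each returns a list of dicts, best first, with "p" (0 to 1); they miss things now and then, are a little off and sometimes report something else, mostly with a low value. They report only what shows in the picture. A call takes as long as a camera call.
- ctrl.boxes_of(camera, target): "rect" ([left, top, right, bottom] in pixels, round what is visible of it).
- ctrl.outline_of(camera, target): "pixels" (384x512 bool, what is visible of it) and "rect" ([left, top, right, bottom] in pixels, round what is visible of it).
- ctrl.tip_of(camera, target): "at" ([column, row] in pixels: a listed point, or the origin of a listed thing).
The state is a dict: "time_s": time; "joints": joint angles; "dq": joint speeds; "tau": joint torques, N m; "tcp_pos": TCP position; "eef_rot": TCP orientation; "ft_force": force on the tool from outside, world axes, zero at the start; "torque": the same for the moment, N m; "width": opening from 0.0 (shut) to 1.0 (fully open).
Only numpy, scipy, OpenCV 4.12 (cv2) and the standard library are available. Lean on these libraries where they do the work, as an engineer would, in place of code of your own. Each camera call takes 0.05 s, during which the arm holds its last target.

### The job

On the drying stand, twist the shorter telescoping post to unlock it, slide it up until its saddle is level with the saddle of the other post, and twist it fully back to lock it there. Then lay the loose square steel bar across the two posts so that it rests down in both saddles, with one end plate beyond each post, and let go. Leave the other post as it is and do not disturb the other things on the counter.

Things in the scene. Friction and masses are not known exactly. Their poses are not given: they have to be found in the camera images.
- stand: fixed drying stand: grey base 90 (x) x 320 (y) x 12 high, drip tray (rim 20 high) in its middle; origin under the base's centre, z up. Posts at y = +120 (the shorter, adjustable) and y = -120 (the taller, already set): a fixed steel sleeve 32 dia, its 38 dia black collar's mouth 130 above the counter, and an inner rod 16 dia with a black head: flat hub, and two splayed prongs forming an open saddle
- short_saddle (a point): middle of the saddle floor on the shorter post's head, which turns and slides with the inner section (z up; when locked, y along the line of the posts). The saddle is a channel along y for the bar, 26 wide at the floor, 36 at the mouth, prongs 24 high, 20 thick along y. 182 above the counter when fully in
- short_hub (a point): centre of the hub, the twist grip, 16 below that floor: a block 44 (x) x 20 (y) x 32 high, its flat 44-wide faces look to +y and -y. At least 20 mm of bare rod (16 dia) lies under it
- tall_saddle (a point): the same point on the taller post: locked, its height varies; identical head; leave it as it is
- short_twist (a joint): twist of the shorter post's inner section, rad: 0 locked (hard stop, saddle in line with the other post), growing counter-clockwise seen from above to 1.2 (hard stop). The brake bites below about 0.3 rad and is free above 0.4; locking and unlocking take up to about 0.3 N m
- short_slide (a joint): height of the shorter post's inner section above fully in, m: 0 to 0.095. Free (unlocked) it slides with about 3 to 4 N and stays where it is left; locked it holds its height up to about 25 N
- bar: loose hanging bar of square steel tube, 12 x 12, 300 long along its y axis, with a square end plate 20 x 20 x 4 at each end (inner faces 292 apart); about 180 g. Lies on the counter on its end plates; origin on the counter under its middle
- bar_mid (a point): middle of the bar, on its axis; 10 above the counter as it lies, 6 above the saddle floors when laid
- cup: bystander, leave alone: small steel cup, 48 dia x 45 high, standing in the middle of the stand's drip tray; origin under its middle
- cassette: bystander, leave alone: flat perforated steel instrument cassette, 110 x 170 x 26; origin under its middle
- tape_roll: bystander, leave alone: roll of paper tape lying flat, 72 dia x 19 high; origin under its middle
- spray_bottle: bystander, leave alone: white trigger spray bottle, about 72 dia x 200 high; origin under its middle
- canister: bystander, leave alone: white round canister with lid, 90 dia x 110 high; origin under its middle
- pump_bottle: bystander, leave alone: clear pump bottle with black pump, 50 x 70 x 177 high; origin under its middle
- mirror: bystander, leave alone: thin steel dental mirror lying flat, 155 long, 8 thick; origin under its middle

How it is judged:
On the way, in this order (a step that is already met when the one before it is completed fails the run):
1. the shorter post is twisted open (value of joint short_twist above 0.5 rad), for 0.1 s.
2. unlocked, it is slid up level with the other (value of joint short_twist above 0.4 rad and z of short_saddle in the frame of tall_saddle between -0.008 and 0.008 m), for 0.1 s.
3. it is twisted back and locked, still level (value of joint short_twist below 0.15 rad and z of short_saddle in the frame of tall_saddle between -0.006 and 0.006 m), for 0.2 s.
4. the bar lies in both saddles (z of bar_mid in the frame of tall_saddle between 0 and 0.012 m and z of bar_mid in the frame of short_saddle between 0 and 0.012 m and horizontal distance between bar_mid and stand below 0.024 m and angle between the y axis of bar and the y axis of stand, either way round below 0.09 rad and angle between bar's own y axis and vertical between 1.531 and 1.611 rad), for 0.2 s.
At the end, for the whole second after the job is handed in: shorter post locked (twist below 0.15 rad), the two saddle floors level within 6 mm, and the bar at rest in both saddles: its axis 0 to 12 mm above each saddle floor, its middle within 24 mm of the stand's middle, in line with the stand within 0.09 rad and level within 0.04 rad (all of step 3 and all of step 4 and linear speed of bar below 0.02 m/s); the robot touches nothing.
It fails at once if the taller post is shifted or turned (distance of tall_saddle from where it was at the start of the episode above 0.008 m or angle between the x axis of tall_saddle and the x axis of stand, either way round above 0.3 rad).
It fails at once if a bystander is disturbed (distance of any of cup, cassette, tape_roll, spray_bottle, canister, pump_bottle, mirror from where it was at the start of the episode above 0.03 m).
It also fails if it takes over 61 s, if anything falls off the work surface, if the arm or the gripper's body presses on something with over 40 N, if the wrist force passes 120 N, or if a joint passes its speed limit or range.

## Working session

There is one attempt and no reset: what is moved stays moved. The work goes in short steps, Python scripts to look and compute and a shell command to move; the robot and the scene stay as the last step left them, time stands still between calls to the robot, and variables do not carry over. Pictures are saved under pics/ and viewed, and the job is handed in when it is done.

```bash
mkdir -p pics; ls; cat > h.py <<'E'
import numpy as np, cv2
from bench import ctrl
from scipy.spatial.transform import Rotation as Rn
def save(cam,name):
    im=ctrl.camera(cam); cv2.imwrite(f'pics/{name}.png',im[:,:,::-1]); return im
def ray(info,px):
    p=cv2.undistortPoints(np.array([[px]],float),np.array(info['mtx']),np.array(info['dist']))[0,0]
    R=np.array(info['R']);t=np.array(info['t'])
    o=-R.T@t; d=R.T@np.array([p[0],p[1],1]); return o,d/np.linalg.norm(d)
def tri(rs):
    A=np.zeros((3,3));b=np.zeros(3)
    for o,d in rs:
        P=np.eye(3)-np.outer(d,d);A+=P;b+=P@o
    x=np.linalg.solve(A,b)
    return x,[float(np.linalg.norm((np.eye(3)-np.outer(d,d))@(x-o))) for o,d in rs]
def atz(r,z):
    o,d=r; return o+d*(z-o[2])/d[2]
def proj(info,X):
    return cv2.projectPoints(np.array(X,float).reshape(-1,1,3),cv2.Rodrigues(np.array(info['R']))[0],np.array(info['t'],float),np.array(info['mtx']),np.array(info['dist']))[0][:,0]
E
python3 - <<'E'
from h import *
np.set_printoptions(precision=4,suppress=True)
s=ctrl.state();print({k:np.round(v,4) for k,v in s.items()})
for c in ['scene','top']:
    save(c,c+'0')
    i=ctrl.camera_info(c); print(c,np.array(i['R']),np.array(i['t']))
    for n in ['short_saddle','short_hub','tall_saddle','bar_mid','bar','stand','cup','cassette','tape_roll','spray_bottle','canister','pump_bottle','mirror']:
        r=ctrl.tip_of(c,n); print(n,[(np.round(a['at'],1),round(a['p'],2)) for a in r[:2]])
print(ctrl.state()['time_s'])
E
```

```text
pics
{'time_s': np.float64(0.0), 'joints': array([-1.2225,  0.418 , -0.0103,  1.6142,  0.0047,  1.1107, -0.053 ]), 'dq': array([-0.0001,  0.0003, -0.0003, -0.0019,  0.0018,  0.0001, -0.0006]), 'tau': array([  0.0002, -85.1255,   0.6392, -42.5983,  -0.0487,   0.0189,
         0.0002]), 'tcp_pos': array([0.2374, 0.5777, 0.1904]), 'eef_rot': array([ 0.1937,  0.9811, -0.0006, -0.0001]), 'ft_force': array([-0.4531, -0.1186,  0.268 ]), 'torque': array([-0.0785,  0.0029, -0.0077]), 'width': np.float64(1.0012)}
scene [[ 0.8244  0.566  -0.0055]
 [ 0.3523 -0.5207 -0.7777]
 [-0.443   0.6391 -0.6287]] [-0.553  -0.0279  1.5551]
short_saddle [(array([237.4, 192.6]), 0.61), (array([282. , 307.5]), 0.42)]
short_hub [(array([238.9, 202.7]), 0.71), (array([285.3, 154.5]), 0.67)]
tall_saddle [(array([181. , 238.1]), 0.77)]
bar_mid [(array([278.6, 203.2]), 0.68), (array([339.4, 181.7]), 0.28)]
bar [(array([280.8, 199.1]), 0.76), (array([237.7, 192.7]), 0.28)]
stand [(array([219.6, 278.3]), 0.86)]
cup [(array([217.9, 277.8]), 0.66), (array([280.3, 199.5]), 0.54)]
cassette [(array([188.5, 213.2]), 0.83), 
[... 313 characters left out ...]
 -0.0189 -0.099 ]
 [ 0.0993 -0.013  -0.995 ]] [0.1112 0.6041 1.0861]
short_saddle [(array([293.8, 197.4]), 0.66), (array([406.3, 183.1]), 0.59)]
short_hub [(array([292.5, 190.3]), 0.72), (array([194. , 207.4]), 0.47)]
tall_saddle [(array([408.5, 183.5]), 0.56)]
bar_mid [(array([194.1, 207.6]), 0.61)]
bar [(array([358.4, 282.7]), 0.75), (array([199.6, 208.6]), 0.61)]
stand [(array([329.8, 196.1]), 0.59)]
cup []
cassette [(array([269.2, 283. ]), 0.86)]
tape_roll [(array([355.8, 285.2]), 0.63)]
spray_bottle [(array([230.4, 133. ]), 0.63)]
canister [(array([320.5, 133.9]), 0.92), (array([295. , 194.2]), 0.65)]
pump_bottle [(array([130.6, 172.9]), 0.86)]
mirror [(array([119.5, 255.3]), 0.51)]
1.4
```

View pics/scene0.png

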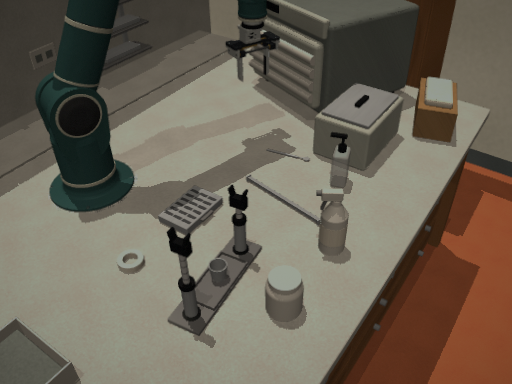

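View pics/top0.png

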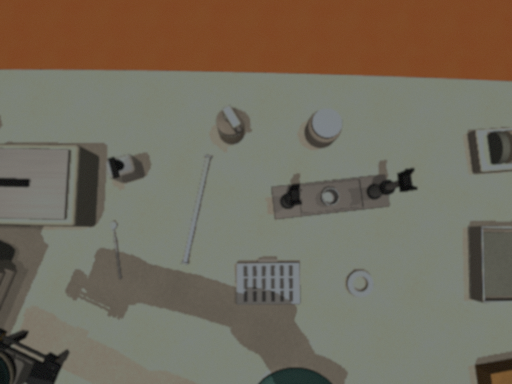

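The scene view shows the short post at about (238,195), the tall one at (181,238) and the bar from (248,178) to (320,222). In the top view the posts are at (290,195) and (406,183), and the bar runs from (208,155) to (186,263).

```bash
python3 - <<'E'
from h import *
np.set_printoptions(precision=4,suppress=True)
S=ctrl.camera_info('scene');T=ctrl.camera_info('top')
f=lambda a,b:print(*tri([ray(S,a),ray(T,b)]))
f((237.4,192.6),(293.8,197.4)); f((238.9,202.7),(292.5,190.3)); f((181,238.1),(406.3,183.1)); 
f((278.6,203.2),(196.5,208))
z=lambda i,p,h:print(p,atz(ray(i,p),h))
for p in [(208,156),(186,262)]: z(T,p,.01)
for p in [(249,178),(320,222)]: z(S,p,.01)
for p in [(271,187),(387,176),(390,206),(274,219)]: z(T,p,.012)
for p in [(328,197)]: z(T,p,.03)
o=ctrl.outline_of
ctrl.camera('top');ctrl.camera('scene')
for c,i in (('top',T),('scene',S)):
  for n in ['stand','bar','short_hub','tall_saddle']:
    for r in o(c,n)[:2]:
        ys,xs=np.nonzero(r['pixels']); q=cv2.minAreaRect(np.c_[xs,ys].astype(np.float32)); print(c,n,round(r['p'],2),np.round(r['rect']),cv2.boxPoints(q).round(1).tolist())
print(ctrl.camera_info('wrist'))
E
```

```text
[0.5749 0.0323 0.2025] [0.0017362730998978367, 0.0017362730998977045]
[0.5887 0.029  0.1793] [0.004455234968441426, 0.004455234968441381]
[ 0.6073 -0.2052  0.2563] [0.003705492071958598, 0.0037054920719584465]
[ 0.553   0.2728 -0.0093] [0.005986509468662461, 0.005986509468662487]
(208, 156) [0.7005 0.247  0.01  ]
(186, 262) [0.4106 0.2982 0.01  ]
(249, 178) [0.4142 0.301  0.01  ]
(320, 222) [0.7051 0.2456 0.01  ]
(271, 187) [0.6177 0.0724 0.012 ]
(387, 176) [ 0.6546 -0.2489  0.012 ]
(390, 206) [ 0.5715 -0.2561  0.012 ]
(274, 219) [0.5305 0.0631 0.012 ]
(328, 197) [ 0.5916 -0.0806  0.03  ]
top stand 0.76 [272. 168. 420. 217.] [[269.8999938964844, 186.10000610351562], [414.20001220703125, 166.89999389648438], [418.8999938964844, 201.89999389648438], [274.6000061035156, 221.10000610351562]]
top stand 0.72 [291. 186. 302. 202.] [[287.5, 184.60000610351562], [297.8999938964844, 183.39999389648438], [300.29998779296875, 203.60000610351562], [289.8999938964844, 204.8000030517578]]
top bar 0.59 [184. 154. 210. 263.] [[181.6999969482422, 262.5], [205.10000610351562, 154.39999389648438], [210.
[... 866 characters left out ...]
[[227.60000610351562, 187.10000610351562], [245.89999389648438, 185.60000610351562], [248.5, 217.3000030517578], [230.1999969482422, 218.8000030517578]]
scene tall_saddle 0.95 [169. 226. 194. 284.] [[165.6999969482422, 227.8000030517578], [188.39999389648438, 224.3000030517578], [197.3000030517578, 282.3999938964844], [174.60000610351562, 285.8999938964844]]
{'mtx': array([[295.8084,   0.    , 259.9687],
       [  0.    , 295.8084, 191.8094],
       [  0.    ,   0.    ,   1.    ]]), 'dist': array([-0.062,  0.   ,  0.   ,  0.   ,  0.   ]), 'R': array([[ 0.3801,  0.9249, -0.0002],
       [ 0.8854, -0.3638,  0.2893],
       [ 0.2675, -0.1102, -0.9572]]), 't': array([-0.626 , -0.0308,  0.3937])}
```

```bash
cat >> h.py <<'E'
def Rdown(yawdeg): # tool y at yaw, z down
    a=np.deg2rad(yawdeg); y=np.array([np.cos(a),np.sin(a),0]); z=np.array([0,0,-1.]); return np.c_[np.cross(y,z),y,z]
def rel(pos,yawdeg,R0=None,p0=None):
    s=ctrl.state(); R0=Rn.from_quat(s['eef_rot']).as_matrix() if R0 is None else R0; p0=np.array(s['tcp_pos']) if p0 is None else p0
    r=Rn.from_matrix(R0.T@Rdown(yawdeg)).as_rotvec(degrees=True); t=R0.T@(np.array(pos)-p0)*100
    print('row',r.round(2),t.round(2))
E
python3 - <<'E'
from h import *
np.set_printoptions(precision=4,suppress=True)
s=ctrl.state(); i=ctrl.camera_info('wrist'); R=Rn.from_quat(s['eef_rot']).as_matrix()
c=-i['R'].T@i['t']; print('cam',c,'in tool',R.T@(c-s['tcp_pos']),'axes in tool',R.T@i['R'].T)
rel([.53,-.03,.38],97)
rel([.6,-.03,.38],97)
E
```

```text
cam [0.1599 0.6112 0.3857] in tool [ 0.0843  0.0011 -0.1946] axes in tool [[-0.0002 -0.9572 -0.2893]
 [ 1.     -0.0001 -0.0002]
 [ 0.0002 -0.2893  0.9572]]
row [ -0.     0.   -29.33] [-50.16 -45.14 -18.89]
row [ -0.     0.   -29.33] [-56.64 -42.48 -18.89]
```

```bash
python3 - <<'E'
from h import *
rel([.56,-.08,.34],97)
E
```

```text
row [ -0.     0.   -29.33] [-54.84 -48.62 -14.89]
```

```bash
python3 -m pendant '[[0,0,0,-3,-3,-4,1],[0,0,-2,-6,-5,-8,1],[0,0,-4,-9,-8,-11,1],[0,0,-6,-12,-11,-14.9,1],[0,0,-8,-15,-13.3,-14.9,1],[0,0,-10,-18,-16,-14.9,1],[0,0,-12,-21,-18.6,-14.9,1],[0,0,-14,-24,-21.3,-14.9,1],[0,0,-16,-27,-24,-14.9,1],[0,0,-18,-30,-26.6,-14.9,1],[0,0,-20,-33,-29.3,-14.9,1],[0,0,-22,-36,-32,-14.9,1],[0,0,-24,-39,-34.6,-14.9,1],[0,0,-26,-42,-37.3,-14.9,1],[0,0,-28,-45,-40,-14.9,1],[0,0,-29.3,-48,-42.6,-14.9,1],[0,0,-29.3,-51,-45.3,-14.9,1],[0,0,-29.3,-54.8,-48.6,-14.9,1],[0,0,-29.3,-54.8,-48.6,-14.9,1],[0,0,-29.3,-54.8,-48.6,-14.9,1]]'
cat > look.py <<'E'
from h import *
import sys,pickle
np.set_printoptions(precision=4,suppress=True)
def look(tag,names):
    s=ctrl.state(); i=ctrl.camera_info('wrist'); save('wrist',tag); out={}
    for n in names:
        r=ctrl.tip_of('wrist',n); out[n]=[(list(a['at']),a['p']) for a in r]; print(n,[(np.round(a['at'],1),round(a['p'],2)) for a in r[:3]])
    print(s['tcp_pos'],s['eef_rot'],s['time_s']); pickle.dump((i,out),open(tag+'.pkl','wb'))
E
python3 - <<'E'
from look import *
look('w1',['short_saddle','short_hub','tall_saddle','stand'])
E
```

```text
time_s: 3.57
tcp_pos: [0.5606, -0.0859, 0.3398]
eef_rot: [-0.057, 0.998, -0.001, -0.0]
ft_force: [0.0, 0.2, -0.1]
width: 1.001
short_saddle [(array([349.7, 204.3]), 0.89)]
short_hub [(array([347.9, 198.7]), 0.64)]
tall_saddle [(array([135.6, 228.1]), 0.73)]
stand [(array([254.1, 171.5]), 0.84)]
[ 0.5606 -0.0859  0.3398] [-0.0574  0.9983 -0.0013 -0.0002] 3.5667
```

View pics/w1.png

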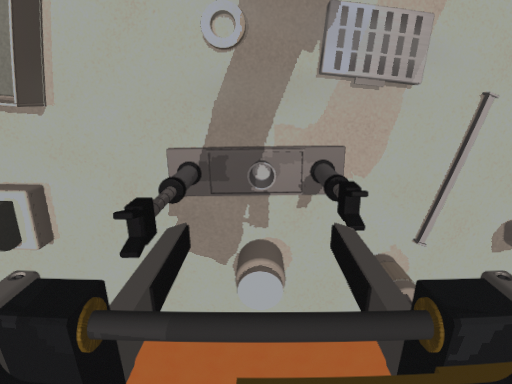

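```bash
python3 -m pendant '[[0,0,0,3,0,0,1],[0,0,0,6,0,0,1],[0,0,0,9,0,0,1],[0,0,0,9,0,0,1],[0,0,0,9,0,0,1]]'
python3 - <<'E'
from look import *
look('w2',['short_saddle','short_hub','tall_saddle','stand','bar_mid'])
a=pickle.load(open('w1.pkl','rb'));b=pickle.load(open('w2.pkl','rb'))
S=ctrl.camera_info('scene');T=ctrl.camera_info('top')
for n in ['short_saddle','short_hub','tall_saddle','stand']:
    rs=[ray(i,o[n][0][0]) for i,o in (a,b)]; print(n,*tri(rs))
E
```

```text
time_s: 4.23
tcp_pos: [0.4697, -0.0897, 0.341]
eef_rot: [-0.062, 0.998, 0.001, 0.001]
ft_force: [-0.3, 0.3, -0.2]
width: 1.002
short_saddle [(array([339.7, 270.2]), 0.9), (array([362.9, 106. ]), 0.4)]
short_hub [(array([255.7, 298. ]), 0.69), (array([335.3, 261.8]), 0.67), (array([337.7, 270.6]), 0.43)]
tall_saddle []
stand [(array([252.6, 216.3]), 0.75)]
bar_mid [(array([440.1, 219.1]), 0.82)]
[ 0.4697 -0.0897  0.341 ] [-0.0616  0.9981  0.0007  0.0012] 4.2333
short_saddle [0.5811 0.0279 0.1988] [0.0020257617673159717, 0.0020257617673159973]
short_hub [ 0.5013 -0.0706  0.4045] [0.02314690525984015, 0.023146905259840155]Traceback (most recent call last):
  File "<stdin>", line 6, in <module>
IndexError: list index out of range
```

View pics/w2.png

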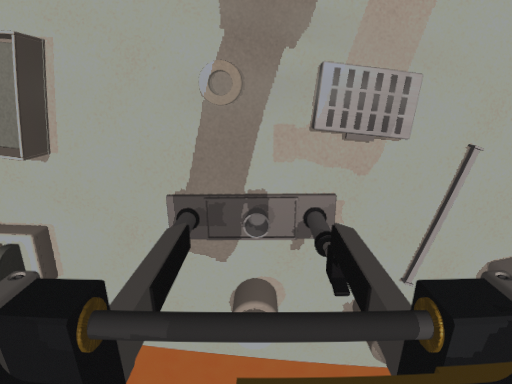

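```bash
python3 -m pendant '[[0,0,0,-4,1,0,1],[0,0,0,-8,2,0,1],[0,0,0,-12,3,0,1],[0,0,0,-15,4,0,1],[0,0,0,-15,4,0,1],[0,0,0,-15,4,0,1]]'
python3 - <<'E'
from look import *
look('w3',['short_saddle','short_hub','tall_saddle','stand','bar_mid'])
a=pickle.load(open('w1.pkl','rb'));b=pickle.load(open('w2.pkl','rb'));c=pickle.load(open('w3.pkl','rb'))
for n in ['short_saddle','short_hub','tall_saddle','stand']:
    rs=[ray(i,o[n][0][0]) for i,o in (a,c) if o[n]]; print(n,*tri(rs))
print(*tri([ray(a[0],(259,174)),ray(b[0],(252.6,217))]))
E
```

```text
time_s: 5.03
tcp_pos: [0.6154, -0.0318, 0.3382]
eef_rot: [-0.061, 0.998, -0.001, -0.001]
ft_force: [-0.4, -0.7, -0.3]
width: 0.999
short_saddle [(array([317.7, 158.5]), 0.83)]
short_hub [(array([316.3, 152.3]), 0.9)]
tall_saddle [(array([ 78.8, 169.8]), 0.92)]
stand []
bar_mid [(array([433.1, 142.5]), 0.85)]
[ 0.6154 -0.0318  0.3382] [-0.0615  0.9981 -0.0007 -0.0014] 5.0333
short_saddle [0.5894 0.037  0.1696] [0.0010139705715083696, 0.001013970571508211]
short_hub [0.5825 0.034  0.1675] [0.0013616450745414037, 0.0013616450745413886]
tall_saddle [ 0.6127 -0.2072  0.2607] [0.0004163861425180181, 0.0004163861425181694]
stand [ 0.4959 -0.0939  0.4531] [6.252326825658505e-17]
[ 0.6081 -0.0845 -0.0195] [0.0018801678119807568, 0.0018801678119807542]
```

View pics/w3.png

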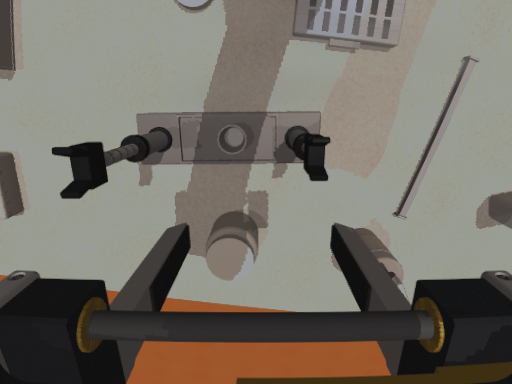

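```bash
python3 - <<'E'
import cv2,numpy as np
o=[]
for n,(x,y) in [('w1',(340,190)),('w1',(145,215)),('w3',(310,150)),('w3',(95,160))]:
    im=cv2.imread(f'pics/{n}.png')[y-40:y+40,x-50:x+50]; im=np.clip(im*1.8,0,255).astype(np.uint8); im=cv2.resize(im,(400,300) if 0 else (400,320)[:2],interpolation=cv2.INTER_CUBIC); o.append(im[:300])
cv2.imwrite('pics/crop1.png',np.vstack([np.hstack(o[:2]),np.hstack(o[2:])]))
E
```

```text
(no output)
```

View pics/crop1.png

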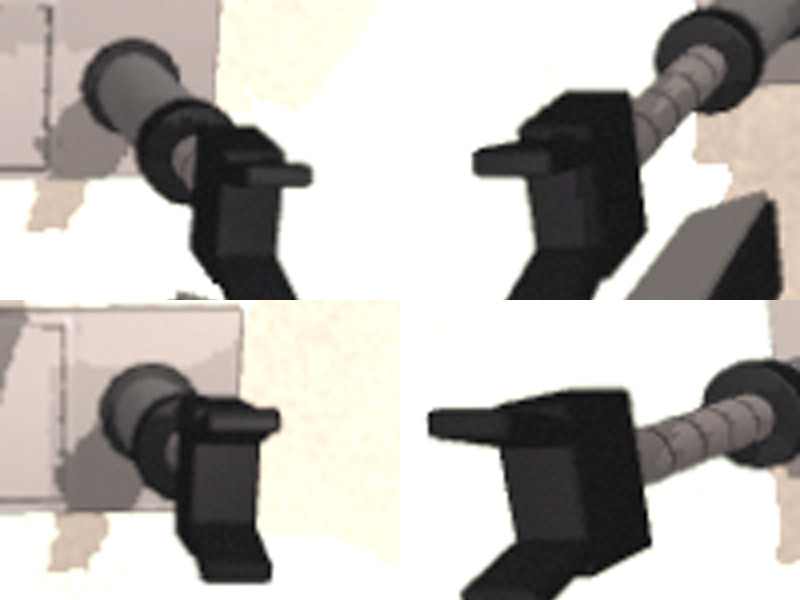

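```bash
python3 - <<'E'
from look import *
from scipy.optimize import least_squares
I={k:pickle.load(open(k+'.pkl','rb'))[0] for k in('w1','w2','w3')}
I['scene']=ctrl.camera_info('scene');I['top']=ctrl.camera_info('top')
c=lambda X,Y:[X,Y,.012]
P=[(-.045,-.16),(-.045,.16),(.045,.16),(.045,-.16)]
obs=[]
for k,px in (('w1',[(167,148),(345,147),(345,194),(168,197)]),('w3',[(137,113),(320,112),(321,163),(138,165)]),('w2',[(168,195),(334,194),(336,238),None]),('top',[(390,206),(274,219),(271,187),(387,176)])):
    for q,p in zip(P,px):
        if p: obs.append((k,(*q,.012),p,None))
obs+=[('w1',(0,.12,0),(352.3,204.8),'s'),('w3',(0,.12,0),(316.5,156),'s'),('w1',(0,-.12,0),(137,228),'t'),('w3',(0,-.12,0),(81.3,168),'t'),
('w1',(0,.12,.13),(336.3,187.5),None),('w1',(0,-.12,.13),(172,190.5),None),('w3',(0,-.12,.13),(136.3,148.3),None),
('scene',(0,.12,0),(237.8,196),'s'),('scene',(0,-.12,0),(181,240),'t'),('top',(0,.12,0),(294,196),'s')]
def res(v,full=False):
    x,y,a,hs,ht=v; r=[]
    for k,q,p,f in obs:
        z=q[2]+(hs if f=='s' else ht if f=='t' else 0)
        X=[x+np.cos(a)*q[0]-np.sin(a)*q[1],y+np.sin(a)*q[0]+np.cos(a)*q[1],z]
        r.append(proj(I[k],X)[0]-p)
    r=np.array(r); return r if full else r.ravel()
f=least_squares(res,[.593,-.092,.12,.2,.257],loss='soft_l1'); print(f.x)
for o,e in zip(obs,res(f.x,True)): print(o[0],o[1],o[3],e.round(1))
x,y,a,hs,ht=f.x
print('short',x-.12*np.sin(a),y+.12*np.cos(a),'tall',x+.12*np.sin(a),y-.12*np.cos(a),np.rad2deg(a))
E
```

```text
[ 0.5967 -0.0889  0.1299  0.1967  0.256 ]
w1 (-0.045, -0.16, 0.012) None [-1.1  0.3]
w1 (-0.045, 0.16, 0.012) None [ 1.  -1.4]
w1 (0.045, 0.16, 0.012) None [-2.2  0.1]
w1 (0.045, -0.16, 0.012) None [ 2.9 -0.6]
w3 (-0.045, -0.16, 0.012) None [-1.2  0.2]
w3 (-0.045, 0.16, 0.012) None [ 1.4 -0.8]
w3 (0.045, 0.16, 0.012) None [-2.  -0.1]
w3 (0.045, -0.16, 0.012) None [ 3.6 -0.7]
w2 (-0.045, -0.16, 0.012) None [-2.3  0.5]
w2 (-0.045, 0.16, 0.012) None [3.2 0.3]
w2 (0.045, 0.16, 0.012) None [-2.1  0.3]
top (-0.045, -0.16, 0.012) None [-1.  -0.5]
top (-0.045, 0.16, 0.012) None [-0.3 -0.3]
top (0.045, 0.16, 0.012) None [-1.1 -1.1]
top (0.045, -0.16, 0.012) None [-2.6 -2.7]
w1 (0, 0.12, 0) s [ 0.4 -0.6]
w3 (0, 0.12, 0) s [ 0.2 -0.6]
w1 (0, -0.12, 0) t [-0.6 -1.9]
w3 (0, -0.12, 0) t [-0.1  0. ]
w1 (0, 0.12, 0.13) None [2.6 1.4]
w1 (0, -0.12, 0.13) None [-0.6  0.7]
w3 (0, -0.12, 0.13) None [-2.8  0.5]
scene (0, 0.12, 0) s [ 0.5 -0.2]
scene (0, -0.12, 0) t [-0.9 -0.2]
top (0, 0.12, 0) s [ 0.  -1.7]
short 0.581206217305856 0.030101288487928424 tall 0.6122849938722216 -0.20787793255277068 7.440405640236413
```

```bash
python3 - <<'E'
from look import *
s=ctrl.state();print(Rn.from_quat(s['eef_rot']).as_matrix()); rel([.581,.030,.25],97.4);rel([.581,.030,.181],97.4)
E
```

```text
[[-0.9927 -0.1206  0.0009]
 [-0.1206  0.9927  0.0004]
 [-0.0009  0.0003 -1.    ]]
row [ 0.01  0.05 -0.47] [2.52 6.66 9.07]
row [ 0.01  0.05 -0.47] [ 2.53  6.66 15.97]
```

```bash
python3 -m pendant '[[0,0,-0.5,1.2,3.3,0,1],[0,0,-0.5,2.5,6.7,0,1],[0,0,-0.5,2.5,6.7,3,1],[0,0,-0.5,2.5,6.7,6,1],[0,0,-0.5,2.5,6.7,7.5,1],[0,0,-0.5,2.5,6.7,7.5,1],[0,0,-0.5,2.5,6.7,7.5,1]]'
python3 - <<'E'
from look import *
save('wrist','w4');save('scene','s4'); rel([.581,.030,.181],97.4)
E
```

```text
time_s: 5.92
tcp_pos: [0.5813, 0.0305, 0.2656]
eef_rot: [-0.065, 0.998, 0.0, -0.0]
ft_force: [0.3, -0.1, 0.5]
width: 0.996
row [0.   0.12 0.05] [ 0.13 -0.04  8.57]
```

View pics/w4.png

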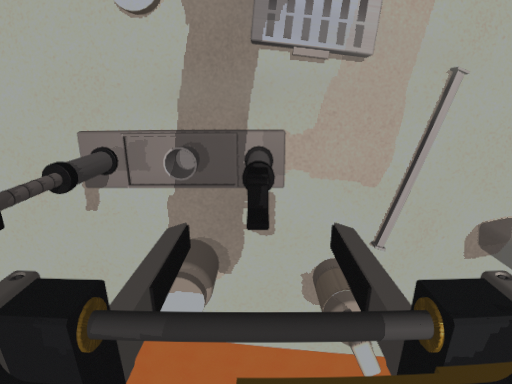

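View pics/s4.png

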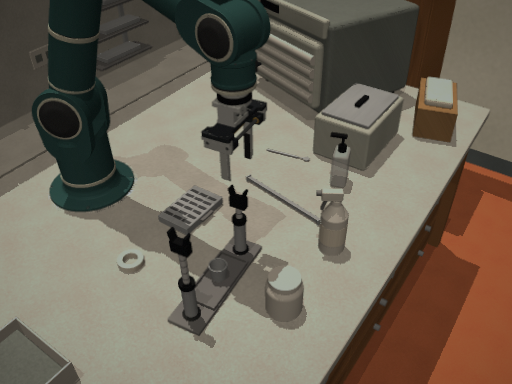

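```bash
python3 - <<'E'
from look import *
s=ctrl.state();S=ctrl.camera_info('scene');W=ctrl.camera_info('wrist');R=Rn.from_quat(s['eef_rot']).as_matrix();p=s['tcp_pos']
print(s['time_s'],p)
for d in ([0,0,0],[0,.047,.019],[0,-.047,.019]):
    print(d,proj(S,p+R@d),proj(W,p+R@d))
print(proj(S,[.581,.03,.197]),proj(W,[.581,.03,.197]))
ctrl.camera('scene'); print(ctrl.boxes_of('scene','short_hub')[:2])
E
```

```text
6.0167 [0.5821 0.0305 0.2667]
[0, 0, 0] [[237.6297 172.9979]] [[258.9135 225.443 ]]
[0, 0.047, 0.019] [[247.2714 168.9927]] [[319.6196 215.6176]]
[0, -0.047, 0.019] [[228.0678 190.3597]] [[198.4214 215.6169]]
[[238.197  195.7339]] [[258.7729 194.5762]]
[{'rect': [227.8, 190.5, 249.0, 219.0], 'p': 0.6}]
```

```bash
python3 - <<'E'
import cv2,numpy as np
a=cv2.imread('pics/w4.png')[120:320,110:410]; b=cv2.imread('pics/s4.png')[120:240,190:290]
z=lambda i,s:cv2.resize(np.clip(i*1.8,0,255).astype(np.uint8),s,interpolation=cv2.INTER_CUBIC)
cv2.imwrite('pics/crop2.png',np.hstack([z(a,(450,300)),z(b,(250,300))]))
E
```

```text
(no output)
```

View pics/crop2.png

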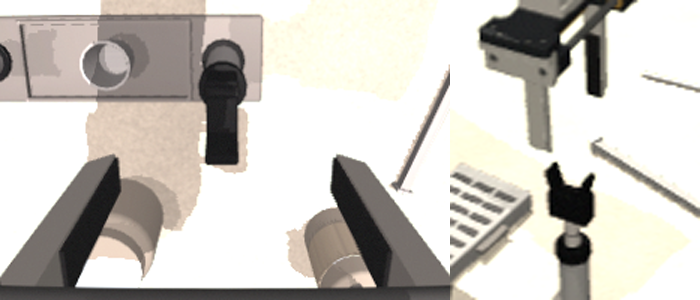

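```bash
python3 - <<'E'
from look import *
s=ctrl.state();S=ctrl.camera_info('scene');W=ctrl.camera_info('wrist');R=Rn.from_quat(s['eef_rot']).as_matrix();p=s['tcp_pos']
for z in (.019,.005,-.005,-.015,-.025):
  for x in (-.008,.008):
    print(z,x,proj(W,[p+R@[x,-.047,z],p+R@[x,.047,z],p+R@[x,.0595,z]]).round(0).tolist(),proj(S,[p+R@[x,-.047,z],p+R@[x,.047,z]]).round(0).tolist())
E
```

```text
0.019 -0.008 [[199.0, 225.0], [319.0, 225.0], [335.0, 225.0]] [[231.0, 191.0], [250.0, 170.0]]
0.019 0.008 [[198.0, 206.0], [320.0, 206.0], [336.0, 206.0]] [[225.0, 189.0], [244.0, 168.0]]
0.005 -0.008 [[195.0, 233.0], [323.0, 233.0], [339.0, 233.0]] [[231.0, 187.0], [250.0, 165.0]]
0.005 0.008 [[194.0, 212.0], [324.0, 212.0], [341.0, 212.0]] [[225.0, 185.0], [244.0, 164.0]]
-0.005 -0.008 [[192.0, 239.0], [325.0, 239.0], [343.0, 239.0]] [[231.0, 183.0], [250.0, 162.0]]
-0.005 0.008 [[191.0, 218.0], [327.0, 218.0], [345.0, 217.0]] [[225.0, 181.0], [244.0, 160.0]]
-0.015 -0.008 [[189.0, 245.0], [328.0, 245.0], [347.0, 245.0]] [[230.0, 180.0], [250.0, 159.0]]
-0.015 0.008 [[187.0, 223.0], [330.0, 223.0], [349.0, 223.0]] [[224.0, 178.0], [244.0, 157.0]]
-0.025 -0.008 [[186.0, 252.0], [332.0, 252.0], [351.0, 252.0]] [[230.0, 176.0], [250.0, 155.0]]
-0.025 0.008 [[184.0, 229.0], [334.0, 229.0], [354.0, 229.0]] [[224.0, 174.0], [244.0, 153.0]]
```

```bash
python3 -m pendant '[[0,0,0,0,0,-2,0.23],[0,0,0,0,0,-2,0.23],[0,0,0,0,0,-2,0.23],[0,0,0,0,0,-2,0.23],[0,0,0,0,0,-2,0.23],[0,0,0,0,0,-2,0.23]]' 40
python3 - <<'E'
from look import *
s=ctrl.state();S=ctrl.camera_info('scene');W=ctrl.camera_info('wrist');R=Rn.from_quat(s['eef_rot']).as_matrix();p=s['tcp_pos']
a=save('wrist','w5')[120:320,110:410,::-1];b=save('scene','s5')[100:220,190:290,::-1]
z=lambda i,s:cv2.resize(np.clip(i*1.8,0,255).astype(np.uint8),s,interpolation=cv2.INTER_CUBIC)
cv2.imwrite('pics/crop3.png',np.hstack([z(a,(450,300)),z(b,(250,300))]))
h=.047*s['width']
for z in (.019,.005,-.005,-.015):
  for x in (-.008,.008):
    print(z,x,proj(W,[p+R@[x,-h,z],p+R@[x,h,z]]).round(0).tolist(),proj(S,[p+R@[x,-h,z],p+R@[x,h,z]]).round(0).tolist())
E
```

```text
time_s: 6.62
tcp_pos: [0.5813, 0.0308, 0.2847]
eef_rot: [-0.065, 0.998, -0.0, -0.0]
ft_force: [-0.5, -0.1, -0.6]
width: 0.613
0.019 -0.008 [[222.0, 225.0], [296.0, 225.0]] [[234.0, 181.0], [246.0, 168.0]]
0.019 0.008 [[221.0, 206.0], [297.0, 206.0]] [[228.0, 179.0], [240.0, 166.0]]
0.005 -0.008 [[220.0, 233.0], [298.0, 233.0]] [[234.0, 176.0], [246.0, 163.0]]
0.005 0.008 [[219.0, 212.0], [299.0, 212.0]] [[228.0, 174.0], [240.0, 161.0]]
-0.005 -0.008 [[218.0, 239.0], [300.0, 239.0]] [[234.0, 172.0], [246.0, 160.0]]
-0.005 0.008 [[217.0, 218.0], [301.0, 218.0]] [[228.0, 171.0], [240.0, 158.0]]
-0.015 -0.008 [[216.0, 245.0], [302.0, 245.0]] [[234.0, 169.0], [246.0, 156.0]]
-0.015 0.008 [[215.0, 223.0], [303.0, 223.0]] [[228.0, 167.0], [240.0, 154.0]]
```

View pics/crop3.png

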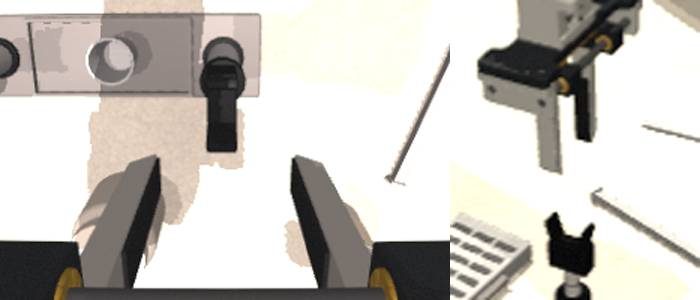

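```bash
python3 -m pendant '[[0,0,0,0,0,0,1],[0,0,0,0,0,0,1],[0,0,0,0,0,0,1],[0,0,0,0,0,2,1],[0,0,0,0,0,4,1],[0,0,0,0,0,6,1],[0,0,0,0,0,8,1],[0,0,0,0,0,10,1],[0,0,0,0,0,12,1],[0,0,0,0,0,12.6,1],[0,0,0,0,0,12.6,1]]'
python3 - <<'E'
from look import *
a=save('wrist','w6')[120:320,110:410,::-1];b=save('scene','s6')[140:260,190:290,::-1]
z=lambda i,s:cv2.resize(np.clip(i*1.8,0,255).astype(np.uint8),s,interpolation=cv2.INTER_CUBIC)
cv2.imwrite('pics/crop4.png',np.hstack([z(a,(450,300)),z(b,(250,300))]))
E
```

```text
time_s: 7.63
tcp_pos: [0.5807, 0.0307, 0.1579]
eef_rot: [-0.065, 0.998, -0.0, -0.001]
ft_force: [0.0, 0.0, 0.5]
width: 1.002
```

View pics/crop4.png

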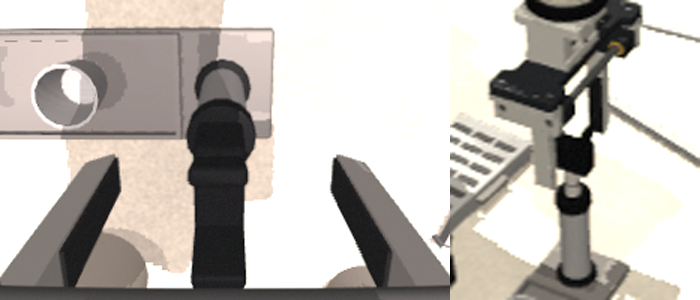

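```bash
python3 -m pendant '[[0,0,0,0,0,0,0],[0,0,0,0,0,0,0],[0,0,0,0,0,0,0],[0,0,0,0,0,0,0],[0,0,0,0,0,0,0],[0,0,0,0,0,0,0],[0,0,0,0,0,0,0],[0,0,0,0,0,0,0],[0,0,0,0,0,0,0],[0,0,0,0,0,0,0]]' 40
python3 - <<'E'
from look import *
a=save('wrist','w7')[120:320,110:410,::-1];b=save('scene','s7')[140:260,190:290,::-1]
z=lambda i,s:cv2.resize(np.clip(i*1.8,0,255).astype(np.uint8),s,interpolation=cv2.INTER_CUBIC)
cv2.imwrite('pics/crop5.png',np.hstack([z(a,(450,300)),z(b,(250,300))]))
s=ctrl.state();print(s['width'],s['ft_force'],s['torque'],s['joints'])
E
```

```text
time_s: 8.57
tcp_pos: [0.5815, 0.0308, 0.1591]
eef_rot: [-0.065, 0.998, -0.0, -0.0]
ft_force: [-0.2, -0.4, 0.2]
width: 0.328
0.24185367873907634 [  3.7341 -20.0543  -1.765 ] [-4.9491 -0.692  -0.0158] [-0.4689  0.4028  0.4648  1.7687 -0.2069  1.0186  1.774 ]
```

View pics/crop5.png

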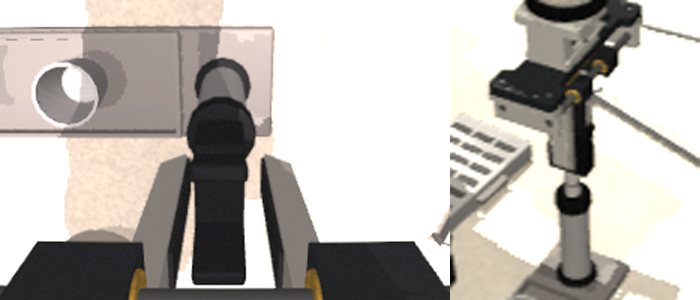

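```bash
python3 -m pendant '[[0,0,0,0,-0.15,0,0],[0,0,0,0,-0.15,0,0],[0,0,0,0,-0.15,0,0]]'
python3 -c "
from look import *
s=ctrl.state();print(s['width'],s['ft_force'],s['torque'],s['tcp_pos'])"
```

```text
time_s: 8.92
tcp_pos: [0.5817, 0.0285, 0.1591]
eef_rot: [-0.065, 0.998, -0.0, 0.0]
ft_force: [1.5, -6.6, -1.4]
width: 0.207
0.207471536925167 [ 1.5035 -6.6374 -1.3672] [-1.3396 -0.2327  0.0145] [0.5817 0.0285 0.1591]
```

```bash
python3 -m pendant '[[0,0,-5,0,-0.08,0,0],[0,0,-10,0,-0.08,0,0],[0,0,-15,0,-0.08,0,0],[0,0,-20,0,-0.08,0,0],[0,0,-25,0,-0.08,0,0],[0,0,-30,0,-0.08,0,0],[0,0,-35,0,-0.08,0,0],[0,0,-40,0,-0.08,0,0],[0,0,-40,0,-0.08,0,0],[0,0,-40,0,-0.08,0,0]]' 50
python3 - <<'E'
from look import *
s=ctrl.state();print(s['width'],s['ft_force'],s['torque'],s['tcp_pos'],s['joints'])
a=save('wrist','w8')[120:320,110:410,::-1];b=save('scene','s8')[140:260,190:290,::-1]
z=lambda i,s:cv2.resize(np.clip(i*1.8,0,255).astype(np.uint8),s,interpolation=cv2.INTER_CUBIC)
cv2.imwrite('pics/crop6.png',np.hstack([z(a,(450,300)),z(b,(250,300))]))
E
```

```text
time_s: 9.75
tcp_pos: [0.5814, 0.0291, 0.159]
eef_rot: [-0.401, 0.916, 0.0, -0.0]
ft_force: [-2.7, 2.7, 0.3]
width: 0.207
0.20689207066502344 [-2.7107  2.6501  0.3397] [0.8051 0.8395 0.0432] [0.5814 0.0291 0.159 ] [-0.3558  0.3864  0.3216  1.7648 -0.1417  1.0136  2.4158]
```

View pics/crop6.png

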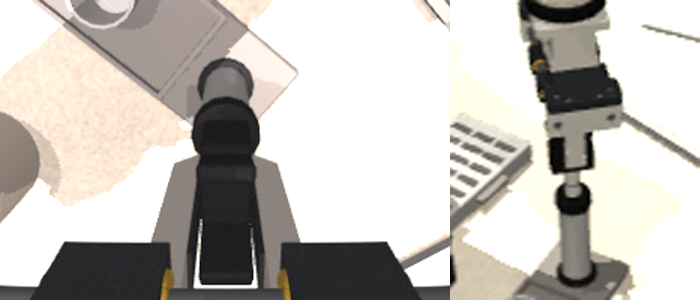

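```bash
python3 -m pendant '[[0,0,0,0,0,-1,0],[0,0,0,0,0,-2,0],[0,0,0,0,0,-3,0],[0,0,0,0,0,-4,0],[0,0,0,0,0,-5,0],[0,0,0,0,0,-5.8,0],[0,0,0,0,0,-5.9,0],[0,0,0,0,0,-5.9,0],[0,0,0,0,0,-5.9,0]]'
python3 - <<'E'
from look import *
s=ctrl.state();print(s['width'],s['ft_force'],s['torque'],s['tcp_pos'],s['joints'])
save('scene','s9'); a=save('wrist','w9')
for n in ['tall_saddle','short_saddle','short_hub']:
  for c in ('scene','wrist'): print(n,c,[(np.round(r['at'],1),round(r['p'],2)) for r in ctrl.tip_of(c,n)[:2]])
a=a[120:320,110:410,::-1];b=cv2.imread('pics/s9.png')[130:290,150:280]
z=lambda i,s:cv2.resize(np.clip(i*1.8,0,255).astype(np.uint8),s,interpolation=cv2.INTER_CUBIC)
cv2.imwrite('pics/crop7.png',np.hstack([z(a,(390,480)),z(b,(390,480))]))
E
```

```text
time_s: 10.6
tcp_pos: [0.5814, 0.029, 0.2194]
eef_rot: [-0.402, 0.916, 0.0, 0.0]
ft_force: [-5.7, 4.4, 1.2]
width: 0.211
0.2110862879509511 [-5.6645  4.376   1.1908] [ 1.3502  1.4014 -0.0346] [0.5814 0.029  0.2194] [-0.3684  0.3256  0.3341  1.7014 -0.1168  1.1342  2.3978]
tall_saddle scene [(array([179. , 242.2]), 0.73), (array([215.3, 278.5]), 0.3)]
tall_saddle wrist [(array([374.9, 265.4]), 0.39)]
short_saddle scene [(array([235.1, 174.2]), 0.87)]
short_saddle wrist [(array([259.9, 251. ]), 0.59)]
short_hub scene [(array([128.9, 262.9]), 0.6)]
short_hub wrist [(array([261.9, 239.8]), 0.6)]
```

View pics/crop7.png

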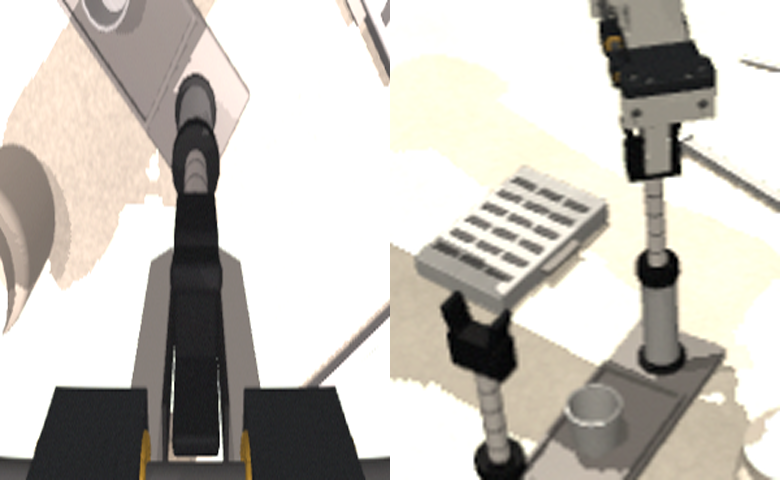

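```bash
python3 -m pendant '[[0,0,5,0,0,0,0],[0,0,10,0,0,0,0],[0,0,15,0,0,0,0],[0,0,20,0,0,0,0],[0,0,25,0,0,0,0],[0,0,30,0,0,0,0],[0,0,35,0,0,0,0],[0,0,40,0,0,0,0],[0,0,42,0,0,0,0],[0,0,42,0,0,0,0],[0,0,42,0,0,0,0]]'
python3 - <<'E'
from look import *
s=ctrl.state();print(s['width'],s['ft_force'],s['torque'],s['tcp_pos'],s['joints']); R=Rn.from_quat(s['eef_rot']).as_matrix(); print(np.rad2deg(np.arctan2(R[1,1],R[0,1])))
save('scene','s10'); a=save('wrist','w10')
b=cv2.imread('pics/s10.png')[130:290,150:280];a=a[120:320,110:410,::-1]
z=lambda i,s:cv2.resize(np.clip(i*1.8,0,255).astype(np.uint8),s,interpolation=cv2.INTER_CUBIC)
cv2.imwrite('pics/crop8.png',np.hstack([z(a,(390,480)),z(b,(390,480))]))
E
```

```text
time_s: 11.92
tcp_pos: [0.5819, 0.0283, 0.2192]
eef_rot: [-0.048, 0.999, -0.0, 0.0]
ft_force: [-4.1, 0.3, 6.3]
width: 0.209
0.2094096199068566 [-4.1398  0.2773  6.321 ] [0.1385 1.2969 0.6442] [0.5819 0.0283 0.2192] [-0.4684  0.3387  0.4637  1.7045 -0.1644  1.1363  1.7096]
95.55221204925368
```

View pics/crop8.png

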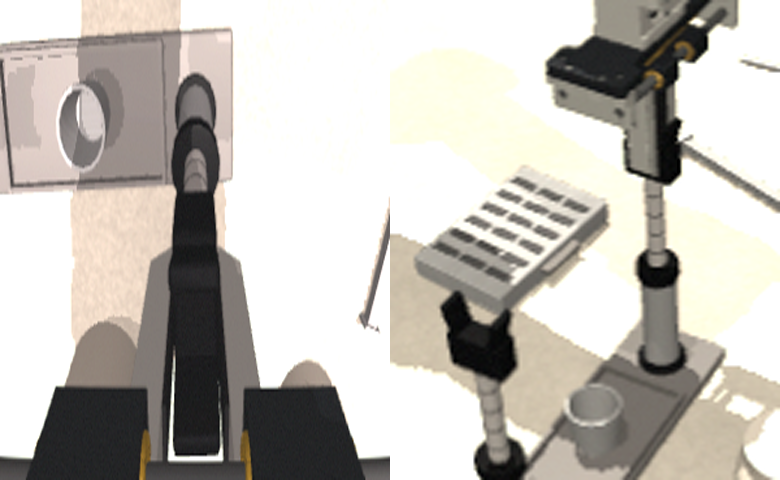

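```bash
python3 -m pendant '[[0,0,0,0,0,0,1],[0,0,0,0,0,0,1],[0,0,0,0,0,0,1],[0,0,0,0,0,0,1],[0,0,0,0,0,0,1],[0,0,0,0,0,0,1],[0,0,0,0,0,-2,1],[0,0,0,0,0,-5,1],[0,0,0,0,0,-8,1],[0,0,0,0,0,-11,1],[0,0,0,0,0,-14,1],[0,0,0,0,0,-16,1],[0,0,0,-1,-3,-18,1],[0,0,0,-2,-6,-18,1],[0,0,0,-3,-9,-18,1],[0,0,0,-4,-11.5,-18,1],[0,0,0,-4,-11.5,-18,1],[0,0,0,-4,-11.5,-18,1]]'
python3 - <<'E'
from look import *
look('w11',['short_saddle','short_hub','tall_saddle'])
E
```

```text
time_s: 13.52
tcp_pos: [0.6326, -0.0836, 0.3975]
eef_rot: [-0.046, 0.999, -0.0, -0.0]
ft_force: [-0.2, 0.2, 0.1]
width: 1.0
short_saddle [(array([363.3, 143.7]), 0.6)]
short_hub []
tall_saddle [(array([153.4, 150.3]), 0.9), (array([377.7, 225.5]), 0.61)]
[ 0.6326 -0.0836  0.3975] [-0.0465  0.9989 -0.0004 -0.0005] 13.5167
```

View pics/w11.png

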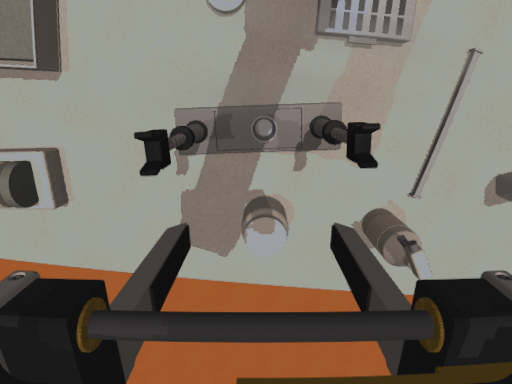

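```bash
python3 - <<'E'
import cv2,numpy as np
o=[]
for x,y in [(155,150),(355,145)]:
    im=cv2.imread('pics/w11.png')[y-30:y+30,x-30:x+30]; o.append(cv2.resize(np.clip(im*2.5,0,255).astype(np.uint8),(400,400) if 0 else (390,390),interpolation=cv2.INTER_CUBIC))
cv2.imwrite('pics/crop9.png',np.hstack(o))
E
```

```text
(no output)
```

View pics/crop9.png

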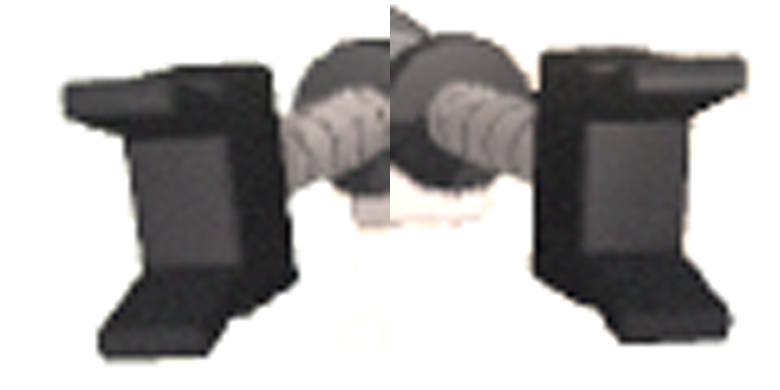

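```bash
python3 - <<'E'
import cv2,numpy as np
def c(n,x0,y0,x1,y1,s):
    im=cv2.imread(f'pics/{n}.png')[y0:y1,x0:x1]; return cv2.resize(np.clip(im*2.,0,255).astype(np.uint8),None,fx=s,fy=s,interpolation=cv2.INTER_CUBIC)
cv2.imwrite('pics/crop10.png',np.vstack([c('w11',165,90,355,165,4),c('w1',160,140,350,205,4)]))
E
```

```text
(no output)
```

View pics/crop10.png

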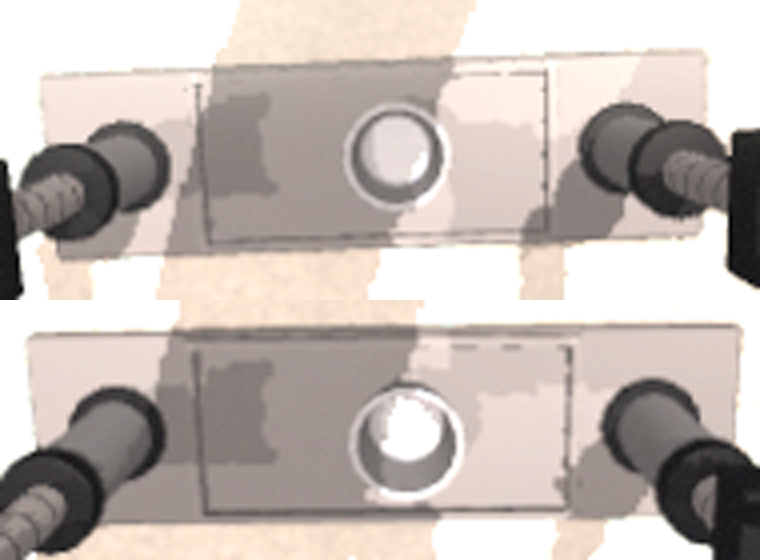

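```bash
cat > fit.py <<'E'
from look import *
from scipy.optimize import least_squares
I={k:pickle.load(open(k+'.pkl','rb'))[0] for k in('w1','w3','w11')}
I['scene']=ctrl.camera_info('scene');I['top']=ctrl.camera_info('top')
K=list(I)
P=[(-.045,-.16),(-.045,.16),(.045,.16),(.045,-.16)]
obs=[]
for k,px in (('w1',[(167,148.3),(345,146.3),None,None]),('w3',[(137,113),(320,112),None,None]),('w11',[(175.5,108.8),(341.5,103),(341,148.8),(180,155)]),('top',[(390,206),(274,219),(271,187),None])):
    for q,p in zip(P,px):
        if p: obs.append((k,(*q,.012),p,None))
S=(0,.12,0);Tt=(0,-.12,0)
obs+=[('w1',S,(352.3,204.8),3),('w3',S,(316.5,156),3),('w1',Tt,(137,228),4),('w3',Tt,(81.3,168),4),
('w1',(0,.12,.13),(336.3,188),None),('w1',(0,-.12,.13),(173,190),None),('w3',(0,-.12,.13),(136.3,148.3),None),
('w11',(0,.12,.13),(335,132.2),None),('w11',(0,-.12,.13),(182.5,138),None),('w11',Tt,(153.8,150.9),4),('w11',S,(362.5,143.8),5),
('scene',S,(237.8,196),3),('scene',Tt,(181,240),4),('top',S,(294,196),3)]
def res(v,full=False):
    x,y,a=v[:3]; off=dict(zip(K,v[6:].reshape(-1,6))); r=[]
    for k,q,p,f in obs:
        z=q[2]+(v[f] if f else 0)
        X=np.array([x+np.cos(a)*q[0]-np.sin(a)*q[1],y+np.sin(a)*q[0]+np.cos(a)*q[1],z])
        i=dict(I[k]); o=off[k]; i['R']=Rn.from_rotvec(o[3:]).as_matrix()@np.array(i['R']); i['t']=np.array(i['t'])+o[:3]
        r.append(proj(i,X)[0]-p)
    r=np.array(r); return r if full else np.r_[r.ravel(),(v[6:].reshape(-1,6)/[.002]*3+[.004]*0).ravel() if 0 else (v[6:].reshape(-1,6)/np.r_[[.002]*3,[.004]*3]).ravel()]
f=least_squares(res,np.r_[.593,-.092,.12,.2,.257,.257,np.zeros(6*len(K))],loss='soft_l1')
if __name__=='__main__':
    J=f.jac;C=np.linalg.inv(J.T@J); print(f.x[:6],'sig',np.sqrt(np.diag(C))[:6],'diff sig',np.sqrt(C[4,4]+C[5,5]-2*C[4,5]),'lift',f.x[5]-f.x[3])
    for o,e in zip(obs,res(f.x,True)): print(o[0],o[1],o[3],e.round(1))
    print(f.x[6:].reshape(-1,6))
    x,y,a=f.x[:3];print('short',x-.12*np.sin(a),y+.12*np.cos(a),'tall',x+.12*np.sin(a),y-.12*np.cos(a),np.rad2deg(a))
E
python3 fit.py
```

```text
[ 0.5965 -0.089   0.1289  0.199   0.2595  0.2577] sig [0.0012 0.0016 0.0036 0.0027 0.0019 0.0049] diff sig 0.005374057886174537 lift 0.0586799869505491
w1 (-0.045, -0.16, 0.012) None [-0.3 -0.1]
w1 (-0.045, 0.16, 0.012) None [ 0.4 -0.7]
w3 (-0.045, -0.16, 0.012) None [-0.2 -0. ]
w3 (-0.045, 0.16, 0.012) None [ 1.2 -0.7]
w11 (-0.045, -0.16, 0.012) None [-0.6 -0.4]
w11 (-0.045, 0.16, 0.012) None [ 0.6 -0.9]
w11 (0.045, 0.16, 0.012) None [-0.5  0.2]
w11 (0.045, -0.16, 0.012) None [-0.1 -0.2]
top (-0.045, -0.16, 0.012) None [-0.5  0.3]
top (-0.045, 0.16, 0.012) None [0.1 0.2]
top (0.045, 0.16, 0.012) None [-0.7 -0.5]
w1 (0, 0.12, 0) 3 [-0.2  0. ]
w3 (0, 0.12, 0) 3 [ 0.  -0.2]
w1 (0, -0.12, 0) 4 [-0.  -0.7]
w3 (0, -0.12, 0) 4 [0.2 0.4]
w1 (0, 0.12, 0.13) None [1.8 0.8]
w1 (0, -0.12, 0.13) None [-0.6  1. ]
w3 (0, -0.12, 0.13) None [-1.6  0.2]
w11 (0, 0.12, 0.13) None [0.6 0.4]
w11 (0, -0.12, 0.13) None [-0.2  0.2]
w11 (0, -0.12, 0) 4 [-0.1  0.5]
w11 (0, 0.12, 0) 5 [ 0.1 -0.2]
scene (0, 0.12, 0) 3 [ 0.7 -0.1]
scene (0, -0.12, 0) 4 [-0.7 -0.4]
top (0, 0.12, 0) 3 [ 0.6 -1. ]
[[-0.0001  0.0001  0.0016  0.005   0.0003 -0.0003]
 [ 0.0006 -0.0003  0.0022  0.0024  0.0007  0.0008]
 [ 0.0003 -0.0001  0.002   0.002   0.0015 -0.0001]
 [ 0.0002  0.0009  0.0001  0.0019 -0.0014  0.0009]
 [ 0.0005  0.0016 -0.0001  0.001   0.001   0.0007]]
short 0.5811252688362559 0.030041016597695924 tall 0.6119688499474015 -0.2079688014860129 7.383783723593809
```

```bash
python3 -m pendant '[[0,0,0,0,-3.5,0,1],[0,0,0,0,-7,0,1],[0,0,0,0,-7,0,1],[0,0,0,0,-7,0,1],[0,0,0,0,-7,0,1]]' && python3 - <<'E'
from look import *
look('wA',['short_saddle','tall_saddle'])
E
python3 -m pendant '[[0,0,0,0,-4,0,1],[0,0,0,0,-8,0,1],[0,0,0,0,-12,0,1],[0,0,0,0,-16,0,1],[0,0,0,-0.4,-20,0,1],[0,0,0,-0.8,-24,0,1],[0,0,0,-0.8,-24,0,1],[0,0,0,-0.8,-24,0,1],[0,0,0,-0.8,-24,0,1]]' && python3 - <<'E'
from look import *
look('wB',['short_saddle','tall_saddle'])
o=[]
for n,k in (('wA','short_saddle'),('wB','tall_saddle')):
    x,y=430,142
    im=cv2.imread(f'pics/{n}.png')[y-40:y+40,x-40:x+40]; o.append(cv2.resize(np.clip(im*2.5,0,255).astype(np.uint8),(400,400),interpolation=cv2.INTER_CUBIC))
cv2.imwrite('pics/crop11.png',np.hstack(o))
E
```

```text
time_s: 14.13
tcp_pos: [0.6393, -0.1507, 0.3982]
eef_rot: [-0.048, 0.999, 0.0, 0.0]
ft_force: [-0.1, 0.6, 0.7]
width: 0.999
short_saddle [(array([420. , 143.1]), 0.95), (array([293. , 128.9]), 0.51), (array([295.3, 216.1]), 0.34)]
tall_saddle [(array([211.4, 151.8]), 0.78)]
[ 0.6393 -0.1507  0.3982] [-0.0482  0.9988  0.0002  0.0001] 14.1333
time_s: 15.03
tcp_pos: [0.6705, -0.3891, 0.3979]
eef_rot: [-0.048, 0.999, 0.0, 0.0]
ft_force: [0.1, 0.3, -0.5]
width: 1.002
short_saddle []
tall_saddle [(array([419.1, 144.1]), 0.93)]
[ 0.6705 -0.3891  0.3979] [-0.0481  0.9988  0.0001  0.    ] 15.0333
```

View pics/crop11.png

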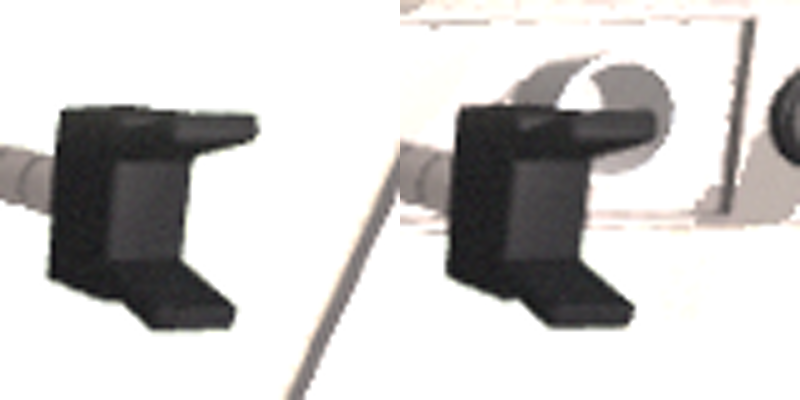

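The two heads sit at the same pixels in views taken one post spacing apart, so the saddles are level to about 1 mm. Next I'll find the bar.

```bash
python3 - <<'E'
from look import *
rel([.585,.273,.33],79.6)
rel([.585,.273,.3975],79.6)
E
```

```text
row [ 0.01  0.08 16.  ] [ 2.09 66.62  6.9 ]
row [ 0.01  0.08 16.  ] [ 2.08 66.62  0.15]
```

```bash
python3 -m pendant '[[0,0,1,0,4,0,1],[0,0,2,0,8,0,1],[0,0,3,0,12,0,1],[0,0,4,0.5,16,0,1],[0,0,5,0.5,20,0,1],[0,0,6,1,24,0,1],[0,0,7,1,28,0,1],[0,0,8,1,32,0,1],[0,0,9,1,36,0,1],[0,0,10,1.5,40,0,1],[0,0,11,1.5,44,0,1],[0,0,12,2,48,0,1],[0,0,13,2,52,0,1],[0,0,14,2,56,0,1],[0,0,15,2,60,2,1],[0,0,16,2,63,4,1],[0,0,16,2,66.6,6,1],[0,0,16,2,66.6,6.8,1],[0,0,16,2,66.6,6.8,1],[0,0,16,2,66.6,6.8,1]]' && python3 - <<'E'
from look import *
look('wC',['bar_mid','bar'])
for r in ctrl.outline_of('wrist','bar')[:2]:
    ys,xs=np.nonzero(r['pixels']); print(r['p'],r['rect'],cv2.boxPoints(cv2.minAreaRect(np.c_[xs,ys].astype(np.float32))).round(1).tolist())
E
```

```text
time_s: 16.85
tcp_pos: [0.5862, 0.2711, 0.3308]
eef_rot: [0.091, 0.996, 0.0, 0.0]
ft_force: [-0.8, 0.2, 1.4]
width: 1.003
bar_mid [(array([257.5, 136.5]), 0.87), (array([120.7,  39.8]), 0.43)]
bar [(array([256.6, 135. ]), 0.85), (array([ 39.3, 221.9]), 0.55)]
[0.5862 0.2711 0.3308] [0.0913 0.9958 0.     0.0002] 16.85
0.87 [251.3, 41.8, 265.7, 215.5] [[254.0, 40.0], [264.0, 40.0], [264.0, 217.0], [254.0, 217.0]]
```

View pics/wC.png

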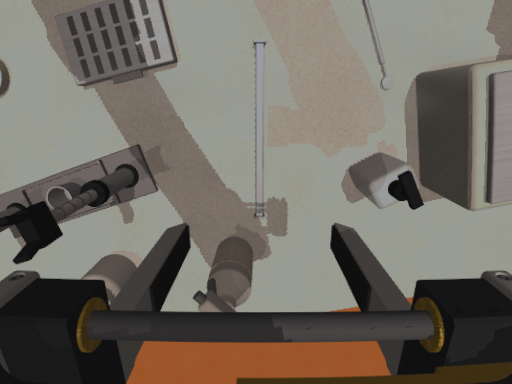

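```bash
python3 - <<'E'
from look import *
i=pickle.load(open('wC.pkl','rb'))[0]
a=atz(ray(i,(260,43)),.01);b=atz(ray(i,(260.3,215)),.01);print(a,b,(a+b)/2,np.linalg.norm(a-b),np.rad2deg(np.arctan2(*(a-b)[1::-1])))
w3=pickle.load(open('w3.pkl','rb'))[0];w11=pickle.load(open('w11.pkl','rb'))[0]
S=ctrl.camera_info('scene');T=ctrl.camera_info('top')
print(tri([ray(i,(260,43)),ray(w3,(470,60)),ray(w11,(475,51)),ray(T,(186,262)),ray(S,(248,178))]))
print(tri([ray(i,(260.3,215)),ray(w3,(400,215)),ray(w11,(414,196)),ray(T,(208,155.5)),ray(S,(320,221.5))]))
E
```

```text
[0.4119 0.3044 0.01  ] [0.7014 0.2514 0.01  ] [0.5567 0.2779 0.01  ] 0.2942900922692208 169.63094620024899
(array([0.4111, 0.3018, 0.0093]), [0.0027092784338208636, 0.0015541065858050889, 0.0011303026408619901, 0.003451346907352767, 0.0014617017294858772])
(array([0.7026, 0.2497, 0.0074]), [0.0014711737069351338, 0.0013505562997021014, 0.0009644629179249108, 0.0024063889937281117, 0.0003501831188970812])
```

```bash
python3 - <<'E'
from look import *
rel([.557,.2755,.06],79.7)
E
```

```text
row [ 0.06  0.08 -0.31] [ 3.1  -0.06 27.13]
```

```bash
python3 -m pendant '[[0,0,0,1.5,0,4,1],[0,0,0,3.1,0,8,1],[0,0,0,3.1,0,12,1],[0,0,0,3.1,0,16,1],[0,0,0,3.1,0,20,1],[0,0,0,3.1,0,24,1],[0,0,0,3.1,0,27,1],[0,0,0,3.1,0,28.5,1],[0,0,0,3.1,0,29.5,1],[0,0,0,3.1,0,29.5,1],[0,0,0,3.1,0,29.5,1]]' && python3 - <<'E'
from look import *
print(ctrl.state()['tcp_pos'],ctrl.state()['ft_force'])
save('wrist','wD');save('scene','sD')
a=cv2.imread('pics/wD.png')[90:290,110:410];b=cv2.imread('pics/sD.png')[120:240,230:330]
z=lambda i,s:cv2.resize(np.clip(i*1.8,0,255).astype(np.uint8),s,interpolation=cv2.INTER_CUBIC)
cv2.imwrite('pics/crop12.png',np.hstack([z(a,(450,300)),z(b,(250,300))]))
E
```

```text
time_s: 17.97
tcp_pos: [0.5569, 0.2766, 0.036]
eef_rot: [0.092, 0.996, 0.0, 0.0]
ft_force: [0.0, -0.3, 0.1]
width: 1.001
[0.5569 0.2766 0.036 ] [ 0.0332 -0.2593  0.1037]
```

View pics/crop12.png

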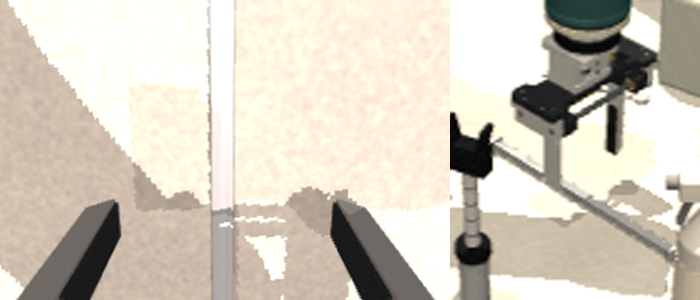

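```bash
python3 -m pendant '[[0,0,0,0,0,0.5,1],[0,0,0,0,0,1,1],[0,0,0,0,0,1.4,1],[0,0,0,0,0,1.4,1],[0,0,0,0,0,1.4,1]]'; python3 -m pendant '[[0,0,0,0,0,0.3,1],[0,0,0,0,0,0.3,1]]' ; python3 -m pendant '[[0,0,0,0,0,0.3,1],[0,0,0,0,0,0.3,1]]'; python3 - <<'E'
from look import *
print(ctrl.state()['tcp_pos'],ctrl.state()['ft_force'])
save('wrist','wE');save('scene','sE')
a=cv2.imread('pics/wE.png')[90:290,110:410];b=cv2.imread('pics/sE.png')[120:240,230:330]
z=lambda i,s:cv2.resize(np.clip(i*1.8,0,255).astype(np.uint8),s,interpolation=cv2.INTER_CUBIC)
cv2.imwrite('pics/crop13.png',np.hstack([z(a,(450,300)),z(b,(250,300))]))
E
```

```text
time_s: 18.48
tcp_pos: [0.5561, 0.2766, 0.0208]
eef_rot: [0.092, 0.996, -0.0, -0.0]
ft_force: [0.4, -0.1, -0.3]
width: 0.998
time_s: 18.65
tcp_pos: [0.5561, 0.2767, 0.0177]
eef_rot: [0.092, 0.996, -0.0, -0.0]
ft_force: [-0.5, 0.8, 0.2]
width: 0.997
time_s: 18.82
tcp_pos: [0.556, 0.2766, 0.0146]
eef_rot: [0.092, 0.996, -0.0, -0.0]
ft_force: [-0.6, -0.0, 0.2]
width: 1.0
[0.556  0.2766 0.0146] [-0.5659 -0.0307  0.2203]
```

View pics/crop13.png

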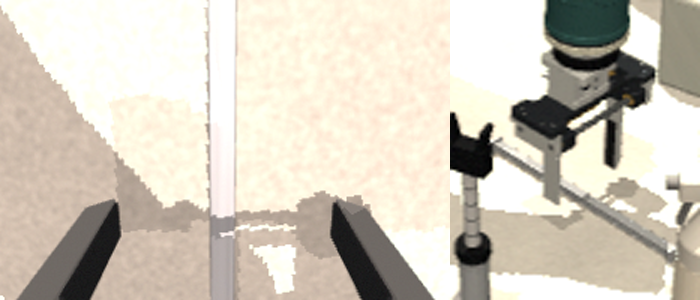

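```bash
python3 -m pendant '[[0,0,0,0,0,0.5,1],[0,0,0,0,0,1,1],[0,0,0,0,0,1.5,1],[0,0,0,0,0,1.5,1],[0,0,0,0,0,1.5,1]]'; python3 -m pendant '[[0,0,0,0,0,0.3,1],[0,0,0,0,0,0.3,1]]' ; python3 -m pendant '[[0,0,0,0,0,0.3,1],[0,0,0,0,0,0.3,1]]'; python3 - <<'E'
from look import *
print(ctrl.state()['tcp_pos'],ctrl.state()['ft_force'])
save('wrist','wF');save('scene','sF')
a=cv2.imread('pics/wF.png')[90:290,110:410];b=cv2.imread('pics/sF.png')[120:240,230:330]
z=lambda i,s:cv2.resize(np.clip(i*1.8,0,255).astype(np.uint8),s,interpolation=cv2.INTER_CUBIC)
cv2.imwrite('pics/crop14.png',np.hstack([z(a,(450,300)),z(b,(250,300))]))
E
```

```text
time_s: 19.33
tcp_pos: [0.556, 0.2765, -0.0004]
eef_rot: [0.092, 0.996, -0.0, -0.0]
ft_force: [-0.3, 0.4, 0.4]
width: 1.0
time_s: 19.5
tcp_pos: [0.5561, 0.2767, -0.0033]
eef_rot: [0.092, 0.996, -0.0, -0.0]
ft_force: [-0.0, -0.3, -1.1]
width: 1.002
time_s: 19.67
tcp_pos: [0.556, 0.2766, -0.0064]
eef_rot: [0.092, 0.996, -0.0, -0.0]
ft_force: [-0.6, 0.0, -1.0]
width: 1.0
[ 0.556   0.2766 -0.0064] [-0.6007  0.0206 -1.0332]
```

View pics/crop14.png

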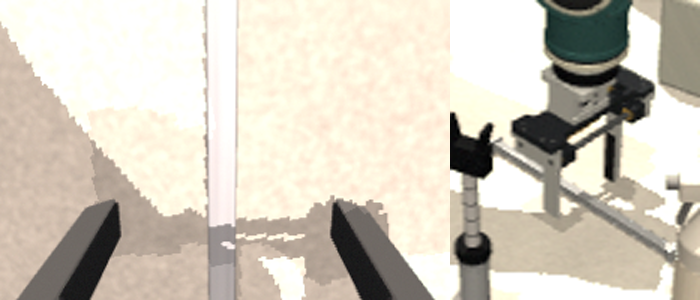

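```bash
python3 -m pendant '[[0,0,0,0,0,0.3,1],[0,0,0,0,0,0.3,1]]' ; python3 -m pendant '[[0,0,0,0,0,0.2,1],[0,0,0,0,0,0.2,1]]';  python3 - <<'E'
from look import *
save('wrist','wG');save('scene','sG')
a=cv2.imread('pics/wG.png')[90:290,110:410];b=cv2.imread('pics/sG.png')[120:240,230:330]
z=lambda i,s:cv2.resize(np.clip(i*1.8,0,255).astype(np.uint8),s,interpolation=cv2.INTER_CUBIC)
cv2.imwrite('pics/crop15.png',np.hstack([z(a,(450,300)),z(b,(250,300))]))
E
```

```text
time_s: 19.93
tcp_pos: [0.556, 0.2767, -0.0093]
eef_rot: [0.092, 0.996, -0.0, -0.0]
ft_force: [-0.7, -0.4, -0.5]
width: 0.996
time_s: 20.1
tcp_pos: [0.556, 0.2766, -0.0113]
eef_rot: [0.092, 0.996, -0.0, -0.0]
ft_force: [0.8, 0.2, -0.6]
width: 1.0
```

View pics/crop15.png

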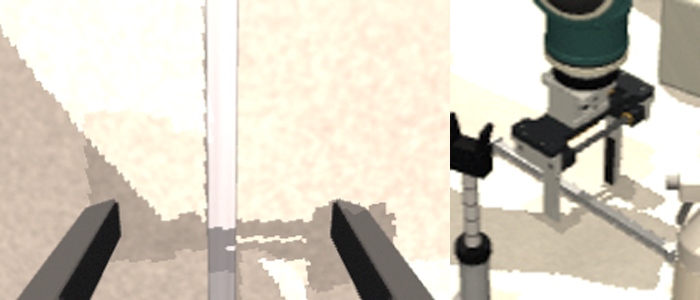

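```bash
python3 -m pendant '[[0,0,0,0,0,0,0],[0,0,0,0,0,0,0],[0,0,0,0,0,0,0],[0,0,0,0,0,0,0],[0,0,0,0,0,0,0],[0,0,0,0,0,0,0],[0,0,0,0,0,0,0],[0,0,0,0,0,0,0],[0,0,0,0,0,0,0],[0,0,0,0,0,0,0],[0,0,0,0,0,0,0],[0,0,0,0,0,0,0]]' 40;  python3 - <<'E'
from look import *
s=ctrl.state(); print(s['width']*94,s['torque'])
save('wrist','wH');save('scene','sH')
a=cv2.imread('pics/wH.png')[90:290,110:410];b=cv2.imread('pics/sH.png')[120:240,230:330]
z=lambda i,s:cv2.resize(np.clip(i*1.8,0,255).astype(np.uint8),s,interpolation=cv2.INTER_CUBIC)
cv2.imwrite('pics/crop16.png',np.hstack([z(a,(450,300)),z(b,(250,300))]))
E
```

```text
time_s: 21.2
tcp_pos: [0.5562, 0.2767, -0.0109]
eef_rot: [0.092, 0.996, -0.0, 0.0]
ft_force: [-0.0, -0.5, 0.6]
width: 0.185
17.424339249780196 [-0.0292 -0.0117 -0.0113]
```

View pics/crop16.png

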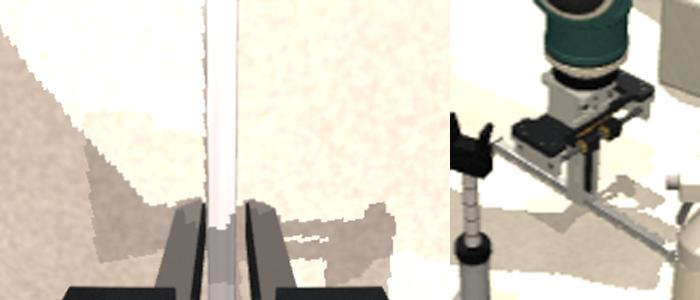

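```bash
python3 -m pendant '[[0,0,0,0,-0.1,0,0],[0,0,0,0,-0.1,0,0],[0,0,0,0,-0.1,0,0],[0,0,0,0,-0.1,0,0],[0,0,0,0,-0.1,0,0]]' 45;  python3 - <<'E'
from look import *
s=ctrl.state(); print(s['width']*94,s['torque'])
E
```

```text
time_s: 21.72
tcp_pos: [0.556, 0.2757, -0.0109]
eef_rot: [0.092, 0.996, -0.0, -0.0]
ft_force: [0.1, 0.5, -0.3]
width: 0.122
11.49040882152431 [ 0.0336  0.0567 -0.0013]
```

```bash
python3 -m pendant '[[0,0,0,0,0,-1,0],[0,0,0,0,0,-3,0],[0,0,0,0,0,-6,0],[0,0,0,0,0,-9,0],[0,0,0,0,0,-13,0],[0,0,0,0,0,-17,0],[0,0,0,0,0,-21,0],[0,0,0,0,0,-25,0],[0,0,0,0,0,-29,0],[0,0,0,0,0,-32,0],[0,0,0,0,0,-32,0],[0,0,0,0,0,-32,0]]';  python3 - <<'E'
from look import *
s=ctrl.state(); print(s['width']*94,s['torque'],s['joints'])
x,y,a=.5965,-.089,.1300
y-=.001
rel([x,y,.32],7.4)
save('wrist','wI');save('scene','sI')
E
```

```text
time_s: 22.72
tcp_pos: [0.5563, 0.2757, 0.3109]
eef_rot: [0.092, 0.996, 0.001, 0.001]
ft_force: [0.3, 0.4, -3.3]
width: 0.125
11.710618491976335 [0.0314 0.0666 0.0505] [-0.8618  0.3503  0.4739  1.4824 -0.1619  1.345   1.0101]
row [ 0.17  0.03 72.05] [-10.64 -35.21  -0.96]
```

View pics/wI.png

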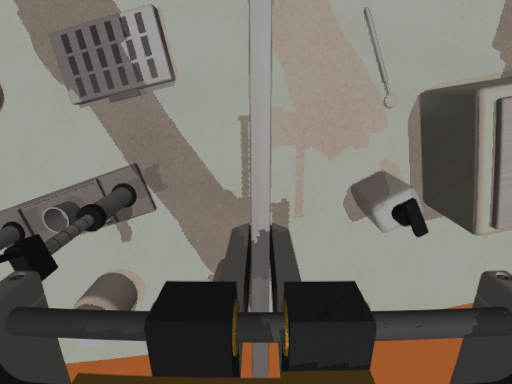

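View pics/sI.png

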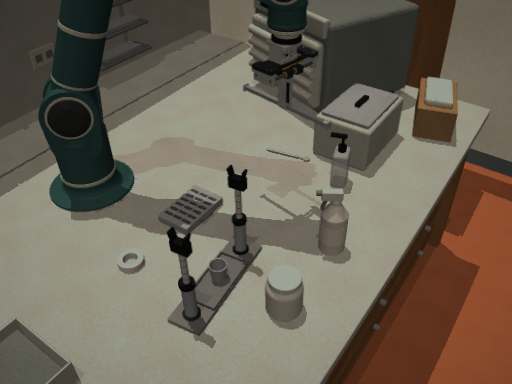

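```bash
python3 -m pendant '[[0,0,6,-0.8,-3,-1,0],[0,0,12,-1.7,-6,-1,0],[0,0,18,-2.6,-9,-1,0],[0,0,24,-3.5,-12,-1,0],[0,0,30,-4.4,-15,-1,0],[0,0,36,-5.3,-18,-1,0],[0,0,42,-6.2,-21,-1,0],[0,0,48,-7.1,-24,-1,0],[0,0,54,-8,-27,-1,0],[0,0,60,-8.9,-30,-1,0],[0,0,66,-9.8,-33,-1,0],[0,0,70,-10.6,-35.2,-1,0],[0,0,72,-10.6,-35.2,-1,0],[0,0,72,-10.6,-35.2,-1,0],[0,0,72,-10.6,-35.2,-1,0]]';  python3 - <<'E'
from look import *
s=ctrl.state(); print(s['width']*94,s['torque'],s['joints'])
rel([.5966,-.0907,.32],7.4)
save('wrist','wJ');save('scene','sJ');save('top','tJ')
E
```

```text
time_s: 24.07
tcp_pos: [0.5955, -0.0892, 0.3179]
eef_rot: [0.659, 0.752, -0.001, -0.001]
ft_force: [0.5, 1.2, -1.7]
width: 0.123
11.608958556154374 [-0.0701  0.092   0.0323] [-0.518   0.3734  0.833   1.5238 -0.2784  1.3699  0.4687]
row [-0.12 -0.01  0.15] [-0.16  0.09 -0.21]
```

View pics/wJ.png

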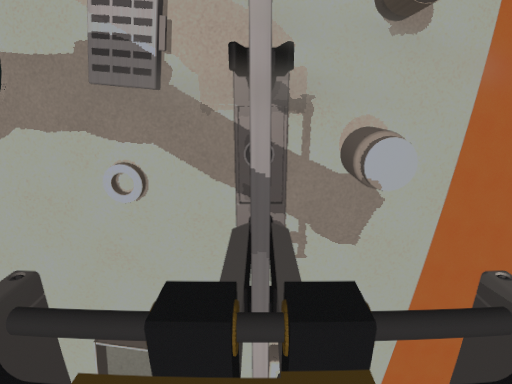

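View pics/sJ.png

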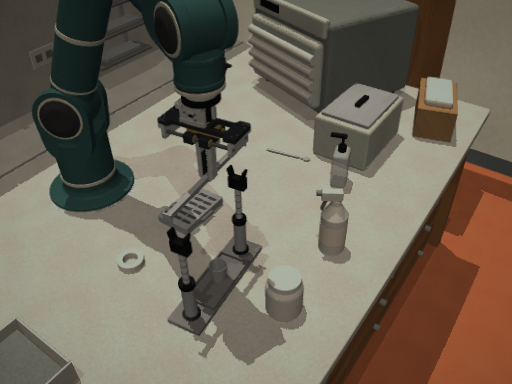

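View pics/tJ.png

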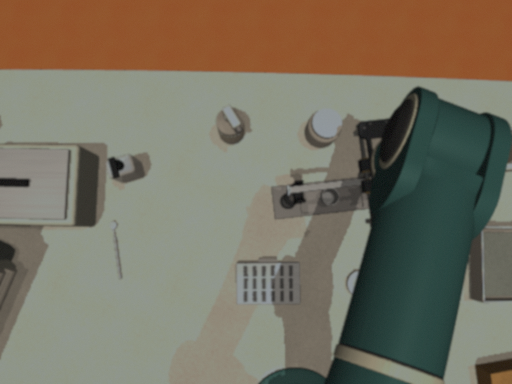

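```bash
python3 -m pendant '[[0,0,0,-0.15,0.1,1,0],[0,0,0,-0.15,0.1,2.5,0],[0,0,0,-0.15,0.1,4,0],[0,0,0,-0.15,0.1,5.2,0],[0,0,0,-0.15,0.1,6,0],[0,0,0,-0.15,0.1,6.4,0],[0,0,0,-0.15,0.1,6.4,0]]';  python3 - <<'E'
from look import *
s=ctrl.state(); print(s['width']*94,s['torque'])
save('wrist','wK');save('scene','sK')
a=cv2.imread('pics/wK.png')[0:220,180:340];b=cv2.imread('pics/sK.png')[140:300,150:280]
z=lambda i,s:cv2.resize(np.clip(i*1.8,0,255).astype(np.uint8),s,interpolation=cv2.INTER_CUBIC)
cv2.imwrite('pics/crop17.png',np.hstack([z(a,(390,530)),z(b,(390,530))]))
E
```

```text
time_s: 24.8
tcp_pos: [0.5969, -0.0909, 0.2543]
eef_rot: [0.659, 0.752, -0.0, -0.0]
ft_force: [0.1, 0.3, -1.2]
width: 0.121
11.34490205056241 [-0.0415  0.0092  0.063 ]
```

View pics/crop17.png

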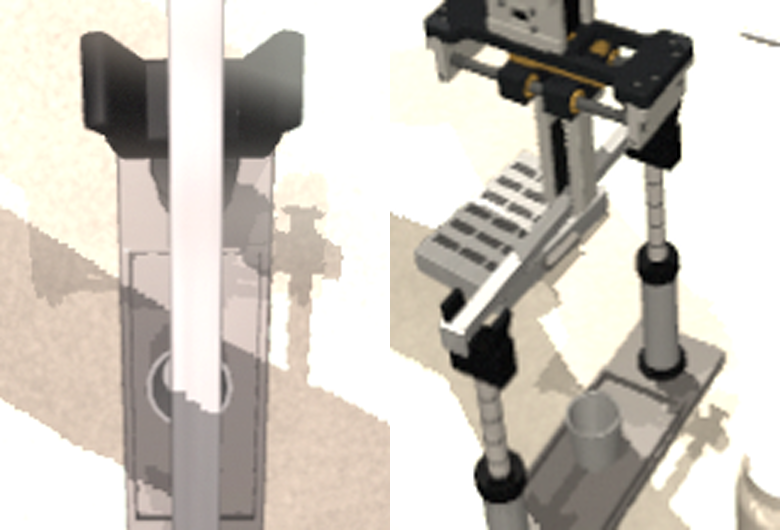

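```bash
python3 -m pendant '[[0,0,0,0,0,0.4,0],[0,0,0,0,0,0.7,0],[0,0,0,0,0,0.7,0]]'; python3 -m pendant '[[0,0,0,0,0,0.2,0],[0,0,0,0,0,0.2,0]]'; python3 -m pendant '[[0,0,0,0,0,0.2,0],[0,0,0,0,0,0.2,0]]'
```

```text
time_s: 25.15
tcp_pos: [0.5969, -0.091, 0.2476]
eef_rot: [0.66, 0.752, -0.0, -0.0]
ft_force: [1.2, -0.3, -2.5]
width: 0.122
time_s: 25.32
tcp_pos: [0.597, -0.091, 0.2459]
eef_rot: [0.66, 0.752, -0.0, -0.0]
ft_force: [0.7, -0.1, -2.0]
width: 0.123
time_s: 25.48
tcp_pos: [0.597, -0.091, 0.2438]
eef_rot: [0.66, 0.752, -0.0, -0.0]
ft_force: [-0.4, 0.1, -1.6]
width: 0.121
```

```bash
python3 -m pendant '[[0,0,0,0,0,0.15,0],[0,0,0,0,0,0.15,0]]'; python3 -m pendant '[[0,0,0,0,0,0.15,0],[0,0,0,0,0,0.15,0]]'; python3 - <<'E'
from look import *
s=ctrl.state(); print(s['ft_force'],s['torque'])
save('scene','sL')
b=cv2.imread('pics/sL.png')[140:300,150:280]
cv2.imwrite('pics/crop18.png',cv2.resize(np.clip(b*1.8,0,255).astype(np.uint8),(488,600),interpolation=cv2.INTER_CUBIC))
E
```

```text
time_s: 25.65
tcp_pos: [0.597, -0.091, 0.2424]
eef_rot: [0.66, 0.752, -0.0, -0.0]
ft_force: [-0.6, -0.2, -1.4]
width: 0.119
time_s: 25.82
tcp_pos: [0.5972, -0.0911, 0.2414]
eef_rot: [0.66, 0.752, 0.0, 0.0]
ft_force: [-1.0, 0.5, 2.9]
width: 0.123
[-0.985   0.4808  2.8561] [0.126  0.2858 0.0163]
```

View pics/crop18.png

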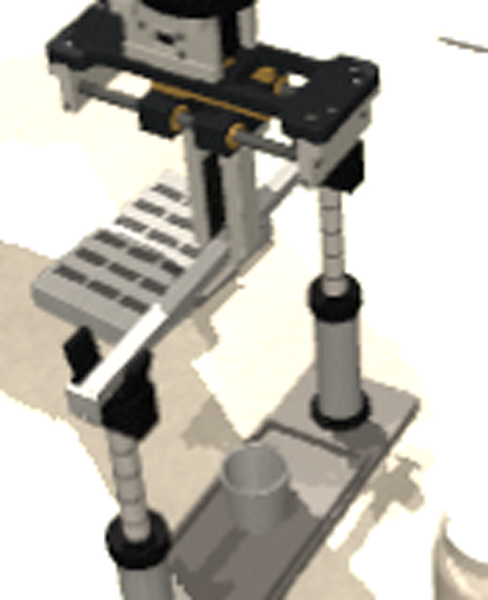

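```bash
python3 -m pendant '[[0,0,0,0,0,0,0.6],[0,0,0,0,0,0,0.6],[0,0,0,0,0,0,0.6],[0,0,0,0,0,0,0.6],[0,0,0,0,0,0,0.6],[0,0,0,0,0,0,0.6]]'; python3 -m pendant '[[0,0,0,0,0,-0.5,0.6],[0,0,0,0,0,-2,0.6],[0,0,0,0,0,-5,0.6],[0,0,0,0,0,-8,0.6],[0,0,0,0,0,-12,0.6],[0,0,0,0,0,-15,0.6],[0,0,0,0,0,-15,0.6],[0,0,0,0,0,-15,0.6]]'; python3 - <<'E'
from look import *
s=ctrl.state(); print(s['ft_force'],s['torque'])
save('wrist','wM');save('scene','sM')
a=cv2.imread('pics/wM.png')[0:260,150:380];b=cv2.imread('pics/sM.png')[140:340,130:290]
z=lambda i,s:cv2.resize(np.clip(i*1.8,0,255).astype(np.uint8),s,interpolation=cv2.INTER_CUBIC)
cv2.imwrite('pics/crop19.png',np.hstack([z(a,(390,500)),z(b,(400,500))]))
E
```

```text
time_s: 26.37
tcp_pos: [0.5971, -0.0911, 0.2411]
eef_rot: [0.66, 0.752, -0.0, 0.0]
ft_force: [-0.7, 0.4, -0.1]
width: 0.51
time_s: 27.03
tcp_pos: [0.5975, -0.0914, 0.3928]
eef_rot: [0.66, 0.752, 0.001, 0.001]
ft_force: [0.3, 0.3, -0.9]
width: 0.599
[ 0.3109  0.2518 -0.8791] [-0.0681  0.0506 -0.0429]
```

View pics/crop19.png

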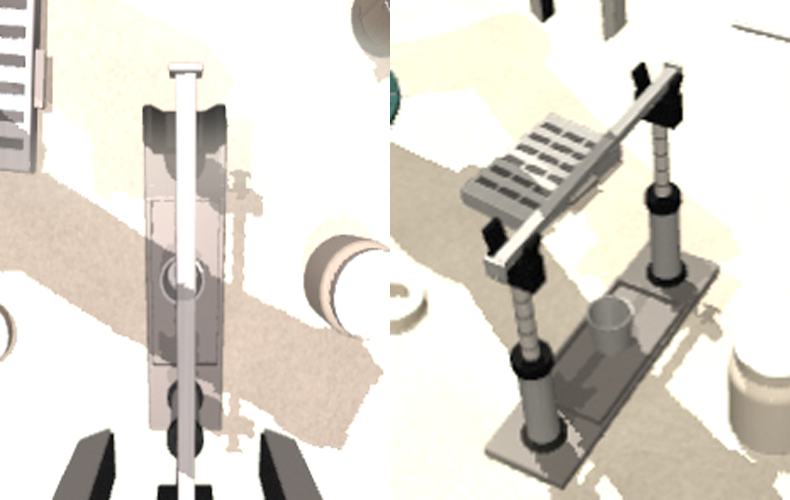

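```bash
python3 -m pendant '[[0,0,0,0,0,-2,0.6],[0,0,0,0,0,-2,0.6],[0,0,0,0,0,-2,0.6],[0,0,0,0,0,-2,0.6]]'; python3 - <<'E'
from look import *
look('wN',['bar_mid','bar']); ctrl.camera('scene')
q=ctrl.tip_of('scene','bar_mid');print(q[:1])
i=pickle.load(open('wN.pkl','rb'))[0];im=cv2.imread('pics/wN.png')
if q: 
  print('scene',atz(ray(ctrl.camera_info('scene'),q[0]['at']),.265))
  r=ctrl.outline_of('scene','bar')
  if r: print(r[0]['p'],r[0]['rect'])
print(ctrl.sign_off())
E
```

```text
time_s: 27.47
tcp_pos: [0.5968, -0.0909, 0.4101]
eef_rot: [0.66, 0.752, -0.0, -0.0]
ft_force: [0.1, 0.2, -0.0]
width: 0.598
bar_mid [(array([257. , 176.5]), 0.92)]
bar [(array([259.4, 262.7]), 0.65), (array([258.5, 176. ]), 0.58)]
[ 0.5968 -0.0909  0.4101] [ 0.6596  0.7516 -0.0004 -0.0005] 27.4667
[{'at': [210.3, 209.3], 'p': 0.84}]
scene [ 0.6102 -0.1064  0.265 ]
0.8 [165.8, 164.3, 247.8, 252.8]
the job is handed in; nothing more can be done
None
```

The job is handed in at about 28 s of the 61 s allowed. The bar lies in both saddles, and nothing on the counter appears to have been disturbed. The controller gives no verdict, so this rests on my own checks.

**What I did:**
- **Post:** I gripped the shorter post's hub and twisted it open about 40°. I slid it up 60 mm and twisted it back against its stop, which pushed back with about 0.64 N m, then released it.
- **Bar:** I picked the bar up at its middle, turned it in line with the stand and lowered it into both saddles. It touched down with about 4.5 N; I let go and backed straight up.

**What my last checks showed:**
- **Level:** Wrist views of the two heads, taken one post spacing apart, matched to about 0.3 pixel, so the saddles are level to about 1 mm. A separate fit over several views gave a 1.8 mm difference, with an uncertainty of about 5 mm.
- **Bar:** The pictures taken after letting go show it down between the prongs of both heads, with an end plate beyond each post and the gripper clear.
- **Bar position:** I did not measure this closely. The one numeric check, from the scene camera, put the bar's middle about 20 mm from the stand's middle. That is inside the 24 mm limit, but it disagrees with the release point, which was within 1–2 mm. I trust the release point, because the network's mark is only approximate.

**Disagreement with the task text:** In the pictures the fingertips sat about 15 mm behind the reported TCP, not 19 mm ahead of it. The bar grasp agreed with this: there was no contact even with the reported TCP 11 mm below the counter surface. I set the grasp heights from what I saw.

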